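Pin the glaze fountain and glaze the beakers

TASK

Swing the glaze fountain's arm fully closed into its clevis and lock it there with the ball-lock pin: squeeze its button, slide it through the aligned holes until the flange is fully home, and let go so that the balls lock. Then take the beakers one at a time, from the tallest to the shortest, and press each, mouth down and centred, onto the spray pad until the pad is fully down for a moment. Finish with every beaker standing mouth down on the drying board, the pin still locked and the pad up, and leave the other things on the bench alone.

Things in the scene. Friction and masses are not known exactly. Their poses are not given: they have to be found in the camera images.
- swing_pivot (a point): the upright pivot of the glaze fountain's swing arm, on its axis at the height of the steel arm (about 76 mm above the bench). Fixed; the fountain's place and yaw vary from start to start. The fountain is a steel base plate with a shallow mint-green catch basin and a grey fork (clevis) at one end
- swing_arm (a joint): angle of the swing arm about the pivot, rad: 0 = closed, at its stop in the clevis, where the holes of arm and clevis line up (the arm then runs along +y of clevis_hole); positive = swung out towards the robot (anticlockwise from above), up to 1.3. It stays where it is left (about 0.12 Nm of friction)
- swing_handle (a point): the upright black round handle post at the free end of the swing arm, 18 mm in diameter, 275 mm from the pivot; this point is on its axis, at 110 mm above the bench, 20 mm below the post's top; the arm's top face is 34 mm below this point. In the closed position the post stands 55 mm beyond the clevis hole
- clevis_hole (a point): centre of the upright hole at the top face of the grey clevis (85 mm above the bench, fixed). Round 20.5 mm hole through two 8 mm plates with an 11 mm slot between, into which the arm's tongue (8 mm, same hole) swings; the stack is 27 mm deep, open below. z is up, y points from the pivot to the clevis, the slot opens towards -x, the stop wall is 25 mm off on +x
- pin_grip (a point): the ball-lock pin: centre of its grey handle, 26 mm along x, 24 mm along y, 52 mm high (top 26 mm above this point). z is the pin's axis, up. The release button, a steel block 12 mm wide and 24 mm high, stands 5 mm proud of the handle's +x face at this height. At the start the pin stands upright in a wooden stand, flange on its top; its yaw varies
- pin_flange (a point): centre of the underside of the pin's flange, 34 mm below pin_grip on the pin's axis. The flange is a 40 mm disc, 5 mm thick, under the handle; below it is a steel shank 16 mm in diameter, 46 mm long, its last 8 mm tapered. Fully home in the clevis, the flange lies on the clevis top and the balls are below the lower plate
- pin_balls (a point): the two locking balls on the shank, 33.5 mm below the flange's underside. Out, they are 25 mm across and do not pass the clevis holes. Squeezing the handle along its x between two fingers with 20 N or more pushes the button flush and draws them in; letting go pushes them out again
- pin_button (a joint): travel of the pin's release button, m: 0 = out (balls out, locked), 0.005 = flush with the handle (balls in); a spring of 3.5 N at the start of the travel, 7 N when flush
- pin_stand: wooden block 70 x 70 x 60 mm with a 34 mm square well in the top, in which the pin stands at the start; origin at the centre of its underside. Fixed, its place varies
- pad_top (a point): centre of the top face of the fountain's spray pad: an aluminium disc 100 mm across on the swing arm, 110 mm from the pivot, 107.5 mm above the bench (22.5 mm above clevis_hole) when up
- spray_pad (a joint): how far the sprung pad is pushed down, m: 0 = up, 0.012 = fully down; about 3 N starts it, 12 N holds it fully down. A beaker only resting there pushes it down by less than 3 mm
- beaker_tall_mid (a point): the tallest beaker: terracotta with cream bands, 108 mm high, a plain cone standing mouth down: 76 mm across at the thick, heavy rim (14 mm high, below), 56 mm at the foot (on top). This point is its centre, half-way up (54 mm); z points up out of the foot. About 0.31 kg. Not present in every start
- beaker_mid_mid (a point): the middle beaker: terracotta with cream bands, 90 mm high, a plain cone standing mouth down: 76 mm across at the thick, heavy rim (14 mm high, below), 56 mm at the foot (on top). This point is its centre, half-way up (45 mm); z points up out of the foot. About 0.29 kg. Not present in every start
- beaker_short_mid (a point): the shortest beaker: terracotta with cream bands, 72 mm high, a plain cone standing mouth down: 76 mm across at the thick, heavy rim (14 mm high, below), 56 mm at the foot (on top). This point is its centre, half-way up (36 mm); z points up out of the foot. About 0.27 kg. Not present in every start
- board_top (a point): centre of the top face of the pale wooden drying board, 360 mm along x, 160 mm along y, 16 mm thick. Fixed, its place and yaw vary
- slip_jar: bystander, to be left alone: a terracotta lidded jar, 64 mm across, 80 mm high
- wood_rib: bystander, to be left alone: a flat wooden potter's rib lying among the beakers, 98 x 36 x 8 mm
- slip_brush: bystander, to be left alone: a brush lying on the bench
- tile_stack: bystander, to be left alone: two flat test tiles, 70 x 70 x 16 mm together
Things that resemble listed ones, but are neither listed nor needed, are in the scene too. What is shaped like the part that bears beaker_mid_mid but green or pink is not meant.

How it is judged:
By the outcome, as a careful person would: the job done as asked, in the order asked, and still so for the second after the job is handed in, with the robot touching nothing.
Of beaker_tall, beaker_mid, beaker_short only 2 to 3 are there at a start; the rules pass over those that are not, and their reading is None.
At some moment in a run one of beaker_tall, beaker_mid, beaker_short may be knocked a few centimetres aside while the robot is not near it.
It also fails if it takes over 210 s, if anything falls off the work surface, if the arm or the gripper's body presses on something with over 40 N, if the wrist force passes 120 N, or if a joint passes its speed limit or range.

ROBOT

A 7-joint arm with a two-finger parallel gripper is mounted at the origin on the work surface. World frame = base frame: x ahead of the robot, y to its left, z up, the work surface at z = 0. Lengths are in mm, angles in degrees, forces in N, time in s.
With the tool pointing down it reaches from about 425 to 825 mm from the base axis. Payload 3.6 kg.
Tool frame: the origin (TCP) lies between the finger pads; the fingertips stand 22 mm ahead of it and the grasp point (between the pads) lies 3 mm ahead of it (robot.tcp_to_tips is the distance from the TCP to the fingertips, in mm); z points along the fingers, y is the line along which they close (so a half turn about z gives the same grasp; the last joint's range is limited). The gripper opens to 93 mm and grips with 3 to 60 N. Pads are 15 mm wide; open, the fingers measure 128 mm over their backs; the gripper's body (75 mm by 188 mm) begins 65 mm behind the grasp point.
Start: joints at [-76.232, 35.231, -0.722, 81.555, 0.464, 63.22, -2.315], TCP at [171.338, 626.982, 240.64] pointing down, gripper open.
Joint ranges: [-178.69, 178.69], [-17.37, 117.87], [-77.05, 75.6], [15.02, 138.74], [-78.02, 258.01], [0.78, 113.62], [-162.83, 162.83]. Speed limits (degrees/s): [159.86, 159.86, 180, 180, 180, 180, 180].

INTERFACE

Orientations are given as [roll, pitch, yaw] about the fixed x, y, z axes, in that order (R = Rz(yaw) Ry(pitch) Rx(roll)).
In Python, from rig import robot gives the robot as it stands. The module is installed in compiled form; this text tells all that it offers.
- The arm moves only by the shell command python3 -m pendant 'ROWS' [OPENING] [FORCE]. ROWS is JSON, a list of rows, each a list of 2 entries, a list of its own where there are three numbers: the shift along the tool's x, y, z normalised to -1 to 1, where 1 is 0.5 m, then the turn about the tool's z normalised to -1 to 1, where 1 is 180 degrees. A call has 1 to 5 rows; each row is the pose to reach, as a shift and turn from the pose commanded when the call began, along the tool's axes at that moment, turning the shorter way round; what a row does not reach only later rows make up. A row lasts 1/12 s, in which the tool goes at most 41.7 mm and 7.16 degrees, less where a joint would pass 70% of its speed; a pose out of reach is approached as far as the arm can. A call with a number of a shift or a turn outside -1 to 1 is refused whole. A call with a gripper value outside its range is refused whole. OPENING is the opening, from 0 (shut) to 1 (fully open), set as the call begins (- or left out, the last holds). The fingers move at their own pace and stop on an object; FORCE is the grip in N (left out, the last holds). Time passes only in rows, so rows that repeat a pose let the fingers close. It gives the time, the measured TCP pose, the force, the opening and the grip force at its end, in the units of the state.
- robot.read_state(): the state, without advancing time (a new reading comes with each control period).
- robot.grab_frame(name): name is "side" or "top" or "wrist"; returns a dict with "img" (420x560x3 uint8, red, green, blue), "intrinsics" (3x3 intrinsics, pixels), "pose" (4x4, takes a point from camera to world coordinates); the wrist camera has in their place "tool_from_camera" (4x4, takes a point from camera to tool coordinates, whose origin is the TCP and whose axes are the flange's). Camera axes: x right, y down, z forward; pixel columns grow to the right and rows downward; lengths in mm; the calibration is good to about 2 mm. A picture is of the moment at which its call begins: read the wrist's pose just before it. There is no depth.
- robot.sign_off(): hands the job in; it is judged then, once.
The state is a dict: "time_s": time; "qpos": joint angles; "joint_vel": joint speeds; "tau": joint torques, N m; "ee_pos": TCP position; "tool_rot": TCP orientation; "force": force on the tool from outside, world axes, zero at the start; "moment": the same for the moment, N m; "finger_gap": opening from 0.0 (shut) to 1.0 (fully open); "grasp_force": force on a finger pad.
Only numpy, scipy, OpenCV 4.12 (cv2) and the standard library are available. Lean on these libraries where they do the work, as an engineer would, in place of code of your own. Each camera call takes 0.05 s, during which the arm holds its last target. There are 200 camera calls.

## Working session

There is one attempt and no reset: what is moved stays moved. The work goes in short steps, Python scripts to look and compute and a shell command to move; the robot and the scene stay as the last step left them, time stands still between calls to the robot, and variables do not carry over. Pictures are saved under pics/ and viewed, at most 14 in all, crops included, and the job is handed in when it is done.

```bash
mkdir -p pics; cat > h.py <<'E'
import numpy as np, cv2
from rig import robot
from scipy.spatial.transform import Rotation as R
def grab(n,save=None):
    s=robot.read_state(); f=robot.grab_frame(n)
    if n=="wrist":
        T=np.eye(4);T[:3,:3]=R.from_euler('xyz',s['tool_rot'],degrees=True).as_matrix();T[:3,3]=s['ee_pos']
        P=T@np.array(f['tool_from_camera'])
    else: P=np.array(f['pose'])
    im=f['img'][:,:,::-1].copy()
    if save: cv2.imwrite('pics/'+save,im)
    return im,np.array(f['intrinsics']),P
def ray(K,P,u,v,z):
    d=P[:3,:3]@np.linalg.inv(K)@np.array([u,v,1.]);o=P[:3,3]
    return o+d*(z-o[2])/d[2]
def proj(K,P,p):
    c=P[:3,:3].T@(np.array(p)-P[:3,3]);q=K@c;return q[:2]/q[2]
def save(n,fn):
    im,K,P=grab(n,fn); np.savez('pics/'+fn+'.npz',im=im,K=K,P=P)
def load(fn):
    d=np.load('pics/'+fn+'.npz');return d['im'],d['K'],d['P']
E
python3 - <<'E'
from h import *
print(robot.read_state())
for n in("top","side"):
    save(n,n+"0.png");im,K,P=load(n+"0.png");print(K,P.round(3))
E
```

```text
{'time_s': 0.0, 'qpos': array([-76.2306702 ,  35.29094409,  -0.72304211,  81.63987883,
         0.46298367,  63.21935845,  -2.31633797]), 'joint_vel': array([ 0.08314523, -0.07925213,  0.02423677,  0.00463235,  0.00833539,
        0.01268435,  0.07459788]), 'tau': array([ 1.90132560e-04, -4.58924282e+01,  2.09134365e-01, -1.65748394e+01,
       -6.09972258e-02,  2.04129377e-02,  2.29094167e-04]), 'ee_pos': array([171.17387779, 626.29928872, 239.47024823]), 'tool_rot': array([-1.79852664e+02,  1.02560942e-03,  1.64714193e+02]), 'force': array([ 0.67660159,  0.20044652, -1.09906733]), 'moment': array([ 0.00491885, -0.00752037,  0.009114  ]), 'grasp_force': 0.0, 'finger_gap': 1.0031120148217605}
[[482.41649793   0.         285.18785112]
 [  0.         482.41649793 209.46392358]
 [  0.           0.           1.        ]] [[-8.000000e-03 -9.830000e-01  1.830000e-01  2.316200e+02]
 [-1.000000e+00  8.000000e-03 -5.000000e-03 -5.800300e+01]
 [ 3.000000e-03 -1.830000e-01 -9.830000e-01  1.557466e+03]
 [ 0.000000e+00  0.000000e+00  0.000000e+00  1.000000e+00]]
[[440.79610245   0.         279.38975152]
 [  0.         440.79610245 213.4937106 ]
 [  0.           0.           1.        ]] [[ 6.95000e-01 -3.95000e-01  6.01000e-01 -2.34380e+02]
 [-7.19000e-01 -4.09000e-01  5.62000e-01 -7.61278e+02]
 [ 2.30000e-02 -8.23000e-01 -5.68000e-01  7.76715e+02]
 [ 0.00000e+00  0.00000e+00  0.00000e+00  1.00000e+00]]
```

View pics/top0.png

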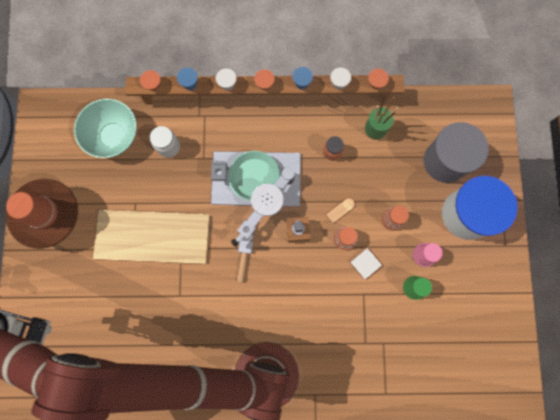

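View pics/side0.png

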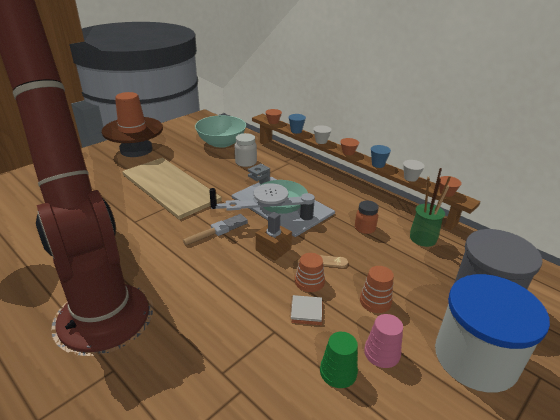

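```bash
python3 - <<'E'
from h import *
im,K,P=load("top0.png");c=im[140:290,200:300];a=cv2.resize(c,None,fx=4,fy=4,interpolation=cv2.INTER_CUBIC)
im2,K2,P2=load("side0.png");c=im2[160:260,190:335];b=cv2.resize(c,(400,276),interpolation=cv2.INTER_CUBIC)
c=im[190:265,310:415];d=cv2.resize(c,(400,286),interpolation=cv2.INTER_CUBIC)
o=np.zeros((600,800,3),np.uint8);o[:,:400]=a;o[:276,400:]=b;o[300:586,400:]=d
cv2.imwrite('pics/c0.png',o)
def comps(im,m,mina):
    n,l,s,ce=cv2.connectedComponentsWithStats(m.astype(np.uint8));return [(s[i],ce[i].round(1)) for i in range(1,n) if s[i,4]>mina]
for n,i in(("top",im),("side",im2)):
    h=cv2.cvtColor(i,cv2.COLOR_BGR2HSV)
    # terracotta
    m=((h[...,0]<9)&(h[...,1]>120)&(h[...,2]>110))
    m=cv2.morphologyEx(m.astype(np.uint8),cv2.MORPH_CLOSE,np.ones((5,5)))
    print(n,comps(i,m,80))
E
```

```text
top [(array([369,  69,  19,  19, 283], dtype=int32), array([377.9,  77.9])), (array([141,  71,  19,  19, 286], dtype=int32), array([150.1,  79.7])), (array([255,  70,  19,  19, 278], dtype=int32), array([264. ,  78.8])), (array([   6,  191,   49,   44, 1152], dtype=int32), array([ 28.7, 211.6])), (array([383, 207,  26,  18, 277], dtype=int32), array([397.2, 215.4])), (array([337, 227,  21,  22, 280], dtype=int32), array([346.7, 236.7])), (array([  8, 356,  28,  38, 603], dtype=int32), array([ 21.1, 373.3])), (array([  32,  361,   44,   59, 1489], dtype=int32), array([ 52.3, 391.7])), (array([240, 400,  30,  20, 213], dtype=int32), array([258.2, 412.1]))]
side []
```

View pics/c0.png

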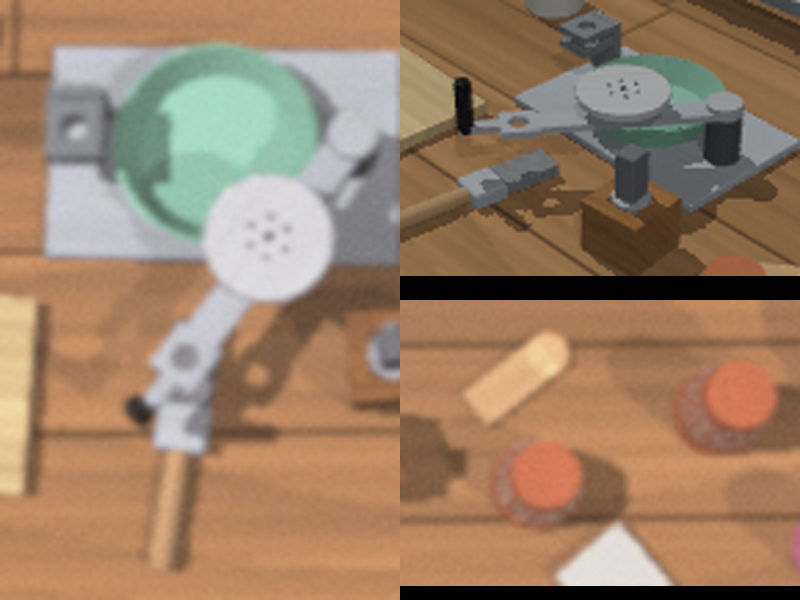

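```bash
cat >> h.py <<'E'
def tri(a,b):
    # a,b=(K,P,u,v)
    A=[];B=[]
    for K,P,u,v in(a,b):
        d=P[:3,:3]@np.linalg.inv(K)@np.array([u,v,1.]);d/=np.linalg.norm(d);M=np.eye(3)-np.outer(d,d);A.append(M);B.append(M@P[:3,3])
    x=np.linalg.lstsq(np.vstack(A),np.hstack(B),rcond=None)[0];return x
E
python3 - <<'E'
from h import *
im,K,P=load("top0.png");im2,K2,P2=load("side0.png")
piv=ray(K,P,288.2,173.7,92);cl=ray(K,P,218.7,172,85);pad=ray(K,P,266.8,199.5,107.5);ah=ray(K,P,246,229,80);hd=ray(K,P,235,242,130)
for n,p in zip("piv cl pad armhole handle".split(),(piv,cl,pad,ah,hd)):print(n,p.round(1))
print(np.linalg.norm((cl-piv)[:2]),np.linalg.norm((pad-piv)[:2]),np.linalg.norm((hd-piv)[:2]))
h=cv2.cvtColor(im2,cv2.COLOR_BGR2HSV)
for (x,y) in((311,260),(380,273)): print(h[y-3:y+4,x][:, :].tolist())
for x0,y0,x1,y1 in((290,245,330,295),(358,260,400,315)):
    m=((h[...,0]<12)|(h[...,0]>172))&(h[...,1]>130)&(h[...,2]>90)
    s=m[y0:y1,x0:x1]
    for r in range(s.shape[0]): 
        w=np.where(s[r])[0]
        if len(w): print(r+y0,w.min()+x0,w.max()+x0,len(w))
for z in(72,90,108):
    for uv in((397.2,215.4),(346.7,236.7)):
        p=ray(K,P,*uv,z);print(z,p.round(1),'side foot px',proj(K2,P2,p).round(1),'rim base',proj(K2,P2,[p[0],p[1],0]).round(1))
print('board',[ray(K,P,u,v,16).round(1) for u,v in((97,211),(209,214),(207,263),(94,259))])
print('pin top',ray(K,P,298,228,60+60).round(1))
E
```

```text
piv [617.8 -75.5  92. ]
cl [626.8 143.2  85. ]
pad [532.6  -8.9 107.5]
armhole [445.7  56.4  80. ]
handle [399.7  85.  130. ]
218.87145304536364 108.18840372797827 270.82614287143485
[[10, 152, 159], [10, 151, 159], [10, 154, 159], [10, 153, 160], [9, 151, 160], [10, 152, 159], [10, 151, 162]]
[[10, 151, 160], [10, 149, 159], [10, 153, 160], [10, 155, 158], [9, 152, 159], [10, 151, 159], [10, 151, 159]]
253 306 315 10
254 304 317 14
255 302 319 18
256 301 320 20
257 301 321 21
258 300 321 22
259 300 321 22
260 300 322 23
261 300 322 23
262 300 322 23
263 299 322 24
264 299 322 24
265 299 322 24
266 299 322 24
267 300 322 23
268 300 322 23
269 298 321 22
270 298 320 21
271 298 319 19
272 299 322 16
273 300 322 9
274 297 321 11
275 295 323 19
276 295 323 21
277 295 322 19
278 295 324 12
279 295 324 13
280 295 324 22
281 295 324 25
282 295 324 22
283 295 324 13
284 296 323 16
285 297 323 27
286 297 323 27
287 298 322 25
288 299 321 23
289 300 320 21
290 303 317 15
291 305 315 11
266 373 383 10
267 372 386 15
268 371 388 18
269 370 389 20
270 369 390 22
271 369 391 23
272 369 391 23
273 
[... 508 characters left out ...]
7 364 390 27
308 365 389 25
309 367 388 22
310 368 387 20
311 370 385 16
312 373 382 10
72 [ 486.1 -415.4   72. ] side foot px [380.2 279.4] rim base [375.7 301.3]
72 [ 420.3 -255.3   72. ] side foot px [309.8 260.2] rim base [308.  281.8]
90 [ 483. -411.   90.] side foot px [379.1 273.3] rim base [373.5 301. ]
90 [ 418.  -252.9   90. ] side foot px [308.9 254.5] rim base [306.7 281.8]
108 [ 479.9 -406.7  108. ] side foot px [377.9 267.2] rim base [371.2 300.7]
108 [ 415.7 -250.5  108. ] side foot px [308.  248.7] rim base [305.4 281.7]
board [array([517.7, 545. ,  16. ]), array([505. , 181.7,  16. ]), array([346.7, 184.8,  16. ]), array([362.2, 544.7,  16. ])]
pin top [ 441.7 -103.1  120. ]
```

```bash
cat > go.py <<'E'
import sys
from h import *
# go.py x y z yaw : total shift (tool axes, normalised) + turn
t=[float(a) for a in sys.argv[1:5]]
s=robot.read_state();p=s['ee_pos'];yaw=s['tool_rot'][2]
w=np.radians(yaw);d=np.array(t[:3])-p
x=np.array([np.cos(w),np.sin(w),0]);y=np.array([np.sin(w),-np.cos(w),0])
dy=(t[3]-yaw+180)%360-180
print('at',p.round(1),'yaw',round(yaw,1),'tilt',s['tool_rot'][:2].round(2),'shift',np.round([d@x/500,d@y/500,-d[2]/500],4).tolist(),'turn',round(-dy/180,4),'rows>=',round(max(np.linalg.norm(d)/41.7,abs(dy)/7.16),1))
E
python3 go.py 465 37 240 164.7; python3 go.py 465 37 200 143.6
python3 - <<'E'
from h import *
im,K,P=load("top0.png");im2,K2,P2=load("side0.png")
print('wheel pot',tri((K,P,20,205),(K2,P2,128,99)))
E
```

```text
at [171.2 626.4 239.6] yaw 164.7 tilt [-179.87    0.  ] shift [-0.8776, -0.9822, -0.0007] turn 0.0001 rows>= 15.8
at [171.2 626.4 239.6] yaw 164.7 tilt [-179.87    0.  ] shift [-0.8776, -0.9822, 0.0793] turn 0.1173 rows>= 15.8
wheel pot [503.4540006  692.79860695 201.24304083]
```

```bash
R='' 
python3 -m pendant '[[[-0.22,-0.246,0],0],[[-0.22,-0.246,0],0],[[-0.22,-0.246,0],0],[[-0.22,-0.246,0],0],[[-0.22,-0.246,0],0]]' 1 20
python3 -m pendant '[[[-0.22,-0.246,0],0],[[-0.22,-0.246,0],0],[[-0.22,-0.246,0],0],[[-0.22,-0.246,0],0],[[-0.22,-0.246,0],0]]'
python3 -m pendant '[[[-0.22,-0.246,0],0],[[-0.22,-0.246,0],0],[[-0.22,-0.246,0],0],[[-0.22,-0.246,0],0],[[-0.22,-0.246,0],0]]'
python3 -m pendant '[[[-0.22,-0.246,0],0.117],[[-0.22,-0.246,0],0.117],[[-0.22,-0.246,0],0.117],[[-0.22,-0.246,0],0.117],[[-0.22,-0.246,0],0.117]]' 0.6
python3 - <<'E'
from h import *
save("wrist","w1.png");im,K,P=load("w1.png");print(P.round(2),K[0,0])
im2,_,_=load("side0.png");o=np.zeros((420,760,3),np.uint8);o[:,:560]=im;o[:300,560:]=cv2.resize(im2[80:180,95:162],(200,300));cv2.imwrite('pics/w1b.png',o)
for p in((446,56,80),(396,88,130),(532,-9,107.5),(441.7,-103,120)):print(p,proj(K,P,p).round(0))
E
python3 go.py 465 37 200 143.6
```

```text
time_s: 0.52
ee_pos: [250.8, 470.3, 240.2]
tool_rot: [-179.6, 0.3, 164.0]
force: [0.1, -0.8, -0.1]
finger_gap: 1.002
grasp_force: 0.0
time_s: 0.93
ee_pos: [322.9, 323.1, 240.4]
tool_rot: [-179.7, 0.2, 163.9]
force: [0.9, -0.5, 0.6]
finger_gap: 1.0
grasp_force: 0.0
time_s: 1.35
ee_pos: [395.9, 175.9, 240.7]
tool_rot: [-179.8, 0.2, 163.9]
force: [0.5, -0.1, 0.6]
finger_gap: 0.998
grasp_force: 0.0
time_s: 1.77
ee_pos: [469.3, 27.8, 240.9]
tool_rot: [-179.9, 0.4, 142.9]
force: [0.8, 0.2, 0.5]
finger_gap: 0.69
grasp_force: 0.0
[[ 6.0000e-01  7.6000e-01  2.3000e-01  4.0476e+02]
 [ 8.0000e-01 -5.8000e-01 -1.8000e-01  7.6980e+01]
 [-0.0000e+00  3.0000e-01 -9.6000e-01  3.8317e+02]
 [ 0.0000e+00  0.0000e+00  0.0000e+00  1.0000e+00]] 296.45359426911267
(446, 56, 80) [286. 163.]
(396, 88, 130) [283.  99.]
(532, -9, 107.5) [286. 271.]
(441.7, -103, 120) [155. 263.]
at [467.5  32.2 240.6] yaw 143.1 tilt [-1.7992e+02  1.2000e-01] shift [0.0098, 0.0046, 0.0811] turn -0.0026 rows>= 1.0
```

View pics/w1b.png

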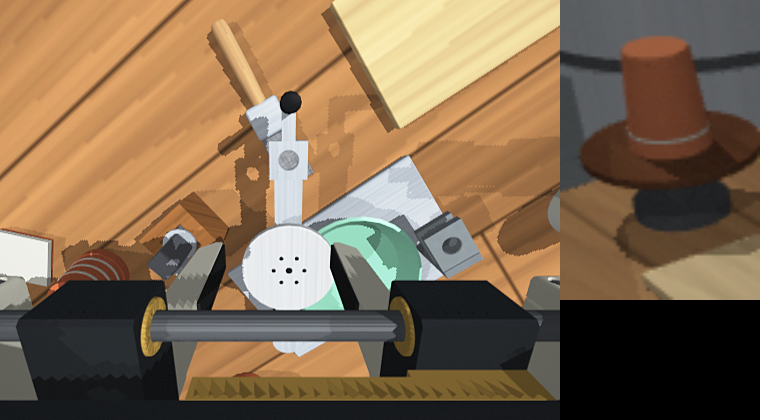

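```bash
python3 - <<'E'
from h import *
im,K,P=load("w1.png")
a=ray(K,P,289,160,76);h=ray(K,P,290,102,130);p=ray(K,P,289,270,107.5);c=ray(K,P,451,244,85)
print(a,h,p,c)
d=(h-p)[:2];print(np.linalg.norm(d),np.degrees(np.arctan2(d[1],d[0])));d/=np.linalg.norm(d)
piv=(h[:2]-275*d+p[:2]-110*d)/2;print('piv',piv,np.linalg.norm(c[:2]-piv),np.degrees(np.arctan2(*(c[:2]-piv)[::-1])), 'at190',piv+190*d)
m=cv2.cvtColor(im,cv2.COLOR_BGR2HSV);print('arm edge px row205',m[205,265:315:2,1].tolist())
E
```

```text
[445.69362257  59.8527223   76.        ] [401.56888109  91.16851868 130.        ] [533.21561704  -6.20407715 107.5       ] [624.67361842 147.00587505  85.        ]
163.74457396702869 143.51149423030276
piv [622.1576624  -71.99012017] 219.01044713328184 89.34178102379681 at190 [469.4021895   40.99556698]
arm edge px row205 [147, 138, 139, 141, 143, 30, 14, 17, 14, 17, 20, 14, 14, 14, 19, 14, 16, 17, 27, 154, 140, 138, 140, 140, 140]
```

```bash
python3 go.py 476.5 35.7 89 143.5
```

```text
at [467.5  32.2 240.6] yaw 143.1 tilt [-1.7992e+02  1.2000e-01] shift [-0.0102, 0.0163, 0.3031] turn -0.0021 rows>= 3.6
```

```bash

python3 -m pendant '[[[-0.01,0.016,0.06],-0.002],[[-0.01,0.016,0.14],-0.002],[[-0.01,0.016,0.22],-0.002],[[-0.01,0.016,0.3],-0.002],[[-0.01,0.016,0.303],-0.002]]' 0.6
python3 -m pendant '[[[0,0,0],0],[[0,0,0],0],[[0,0,0],0],[[0,0,0],0]]' 0.36
python3 -m pendant '[[[-0.002,0.038,0],0.033],[[-0.008,0.075,0],0.067],[[-0.018,0.112,0],0.1],[[-0.031,0.147,0],0.133],[[-0.049,0.181,0],0.167]]'
python3 go.py 0 0 0 88.5; python3 - <<'E'
from h import *
save("wrist","w2.png")
E
```

```text
time_s: 2.23
ee_pos: [469.4, 41.7, 82.7]
tool_rot: [-179.4, -0.7, 144.2]
force: [-0.7, 1.0, -0.5]
finger_gap: 0.602
grasp_force: 0.0
time_s: 2.57
ee_pos: [476.3, 40.2, 91.6]
tool_rot: [179.8, 0.2, 144.0]
force: [0.0, 0.2, 1.2]
finger_gap: 0.38
grasp_force: 0.2
time_s: 2.98
ee_pos: [548.3, 99.4, 91.3]
tool_rot: [179.9, -0.0, 113.7]
force: [-2.1, -1.7, -1.0]
finger_gap: 0.361
grasp_force: 0.8
at [548.3  99.4  91.3] yaw 113.7 tilt [ 1.7991e+02 -1.0000e-02] shift [0.2588, -1.0839, 0.1826] turn 0.14 rows>= 13.5
```

View pics/w2.png

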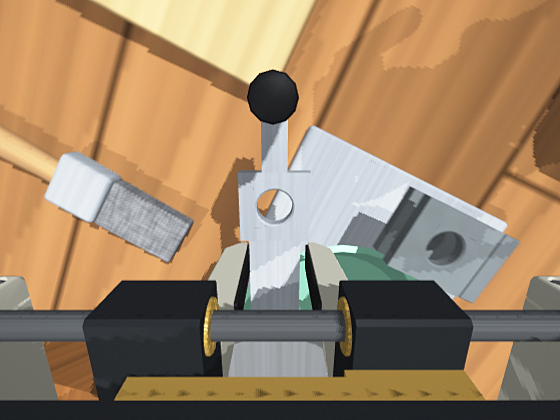

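```bash

python3 -m pendant '[[[-0.004,0.038,0],0.033],[[-0.012,0.076,0],0.067],[[-0.024,0.114,0],0.1],[[-0.038,0.15,0],0.133],[[-0.042,0.159,0],0.14]]'
python3 -m pendant '[[[0,0.006,0],0],[[0,0.012,0],0],[[0,0.012,0],0],[[0,0.012,0],0]]'
python3 - <<'E'
from h import *
save("wrist","w3.png")
E
```

```text
time_s: 3.45
ee_pos: [629.0, 113.1, 90.3]
tool_rot: [-179.9, -0.1, 88.8]
force: [-6.3, 1.0, 3.6]
finger_gap: 0.361
grasp_force: 3.2
time_s: 3.78
ee_pos: [629.3, 112.6, 89.4]
tool_rot: [-179.3, -0.2, 88.9]
force: [-7.7, 0.2, 4.4]
finger_gap: 0.361
grasp_force: 4.2
```

View pics/w3.png

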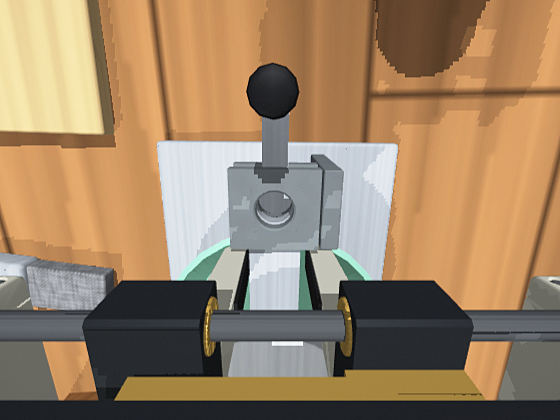

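```bash

python3 - <<'E'
from h import *
im,K,P=load("w3.png");print('clevis',ray(K,P,274,209,85),'handle',ray(K,P,272,92,130))
E
python3 -m pendant '[[[0,-0.012,0],0],[[0,-0.012,0],0],[[0,-0.012,0],0]]' 0.55
python3 -m pendant '[[[0,0,-0.08],0],[[0,0,-0.16],0],[[0,0,-0.24],0],[[0,0,-0.3],0],[[0,0,-0.3],0]]'
python3 - <<'E'
from h import *
save("wrist","w4.png")
im,K,P=load("w4.png")
print(proj(K,P,[625.5,146,85]),proj(K,P,[628,199,130]))
E
python3 go.py 450 -150 240 88.5
```

```text
clevis [628.50818678 147.88587094  85.        ] handle [630.06775172 200.9629511  130.        ]
time_s: 4.08
ee_pos: [629.5, 111.5, 90.3]
tool_rot: [179.8, -0.0, 88.8]
force: [-0.8, -0.1, -0.6]
finger_gap: 0.522
grasp_force: 0.0
time_s: 4.5
ee_pos: [633.8, 110.7, 247.7]
tool_rot: [179.0, -0.1, 88.8]
force: [0.5, -0.5, -0.9]
finger_gap: 0.548
grasp_force: 0.0
[265.66388788 164.47283196] [265.42937291 108.79720852]
at [632. 111. 244.] yaw 88.8 tilt [ 1.7937e+02 -7.0000e-02] shift [-0.5296, -0.3528, 0.0081] turn 0.0016 rows>= 7.6
```

```bash

python3 -m pendant '[[[-0.27,-0.176,0],0],[[-0.27,-0.176,0],0],[[-0.27,-0.176,0],0],[[-0.27,-0.176,0],0],[[-0.27,-0.176,0],0]]' 1
python3 -m pendant '[[[-0.26,-0.176,0],0],[[-0.26,-0.176,0],0],[[-0.26,-0.176,0],0],[[-0.26,-0.176,0],0],[[-0.26,-0.176,0],0]]'
python3 -m pendant '[[[0,0,0],0],[[0,0,0],0],[[0,0,0],0]]'
python3 - <<'E'
from h import *
save("wrist","w5.png")
im,K,P=load("w5.png");a=cv2.resize(im[80:280,180:380],(600,600),interpolation=cv2.INTER_CUBIC);cv2.imwrite('pics/w5c.png',a)
print(proj(K,P,[442,-103,120]))
E
```

```text
time_s: 4.97
ee_pos: [533.0, -30.2, 239.1]
tool_rot: [-179.8, 0.3, 88.0]
force: [0.4, -1.2, 0.4]
finger_gap: 0.858
grasp_force: 0.0
time_s: 5.38
ee_pos: [442.4, -155.9, 239.2]
tool_rot: [-179.9, 0.2, 88.1]
force: [0.3, -0.3, -0.1]
finger_gap: 1.001
grasp_force: 0.0
time_s: 5.63
ee_pos: [448.3, -147.7, 238.6]
tool_rot: [-180.0, -0.0, 88.9]
force: [-0.7, -0.3, -0.2]
finger_gap: 1.0
grasp_force: 0.0
[269.0707161  160.85440283]
```

View pics/w5c.png

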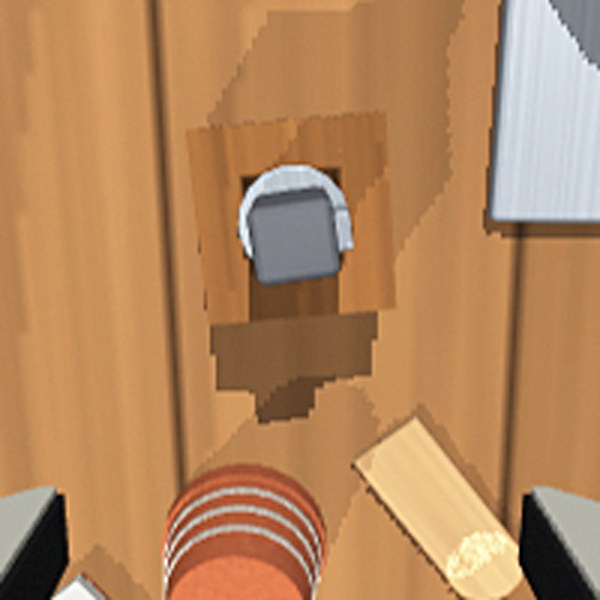

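```bash

python3 - <<'E'
from h import *
im,K,P=load("w5.png")
q=np.array([(250,208),(328,188),(340,270),(265,283)])/3+[180,80]
w=np.array([ray(K,P,*p,120)[:2] for p in q]);print(w,w.mean(0));
for i,j in((0,1),(3,2)):d=w[j]-w[i];print(np.degrees(np.arctan2(d[1],d[0])),np.linalg.norm(d))
h=cv2.cvtColor(im,cv2.COLOR_BGR2HSV);g=cv2.GaussianBlur(im,(3,3),0)
m=(h[...,1]<60)&(h[...,2]<125);m[:130]=0;m[190:]=0;m[:,:250]=0;m[:,310:]=0
c=max(cv2.findContours(m.astype(np.uint8),0,2)[0],key=cv2.contourArea);r=cv2.minAreaRect(c);print(r)
b=np.array([ray(K,P,*p,120)[:2] for p in cv2.boxPoints(r)]);print(b,b.mean(0));e=b-np.roll(b,1,0);print(np.degrees(np.arctan2(e[:,1],e[:,0])),np.linalg.norm(e,axis=1))
st=[ray(K,P,180+x/3,80+y/3,60)[:2].round(1) for x,y in((188,128),(386,112),(395,305),(208,325))];print('stand',st,np.mean(st,0))
E
python3 go.py 444 -102 200 100
```

```text
[[ 437.27914616  -92.9314808 ]
 [ 459.90952105  -87.67092132]
 [ 463.29431874 -111.47280527]
 [ 441.02588642 -114.94824672]] [ 450.37721809 -101.75586353]
13.086324335611886 23.23375461532608
8.870609564684703 22.538007260716313
((277.52313232421875, 158.15028381347656), (30.107324600219727, 29.11895179748535), 81.25383758544922)
[[ 435.22932288  -89.60910966]
 [ 460.16950429  -86.3169065 ]
 [ 464.06312639 -112.21426357]
 [ 438.40898725 -115.71940643]] [ 449.4677352  -100.96492154]
[  96.943188      7.51979434  -81.44972166 -172.2198125 ] [26.30319112 25.15653494 26.18842103 25.89248697]
stand [array([413.6, -71. ]), array([482.3, -67. ]), array([ 486.5, -134.9]), array([ 417.4, -141.2])] [ 449.95  -103.525]
at [ 448.3 -147.7  238.6] yaw 89.0 tilt [-1.7997e+02 -2.0000e-02] shift [0.0912, -0.0102, 0.0773] turn -0.0613 rows>= 1.5
```

```bash

python3 go.py 449.8 -101.5 150 98
python3 -m pendant '[[[0.092,0,0.06],-0.05],[[0.092,0.002,0.12],-0.05],[[0.092,0.002,0.176],-0.05],[[0.092,0.002,0.176],-0.05],[[0.092,0.002,0.176],-0.05]]' 0.8
python3 -m pendant '[[[0,0,0],0],[[0,0,0],0]]'
python3 go.py 449.8 -101.5 97 98
```

```text
at [ 448.3 -147.7  238.6] yaw 89.0 tilt [-1.7997e+02 -2.0000e-02] shift [0.0925, 0.0013, 0.1773] turn -0.0502 rows>= 2.4
time_s: 6.1
ee_pos: [449.2, -102.6, 150.4]
tool_rot: [-179.8, -0.0, 97.8]
force: [0.4, -0.8, 0.9]
finger_gap: 0.8
grasp_force: 0.0
time_s: 6.27
ee_pos: [450.7, -104.2, 152.8]
tool_rot: [179.8, 0.1, 97.7]
force: [-0.9, -0.4, 0.5]
finger_gap: 0.803
grasp_force: 0.0
at [ 450.7 -104.2  152.8] yaw 97.7 tilt [1.798e+02 9.000e-02] shift [0.0055, -0.0011, 0.1115] turn -0.0015 rows>= 1.3
```

```bash

python3 -m pendant '[[[0.004,0,0.04],0],[[0.004,0,0.08],0],[[0.004,0,0.11],0],[[0.004,0,0.11],0],[[0.004,0,0.11],0]]'
python3 -m pendant '[[[0,0,0],0],[[0,0,0],0],[[0,0,0],0],[[0,0,0],0],[[0,0,0],0]]' 0 40
python3 -m pendant '[[[0,0,0],0],[[0,0,0],0],[[0,0,0],0],[[0,0,0],0],[[0,0,0],0]]'
python3 go.py 449.8 -101.5 97 98
```

```text
time_s: 6.68
ee_pos: [449.6, -101.9, 97.0]
tool_rot: [179.9, 0.0, 97.7]
force: [-0.1, -0.7, -0.1]
finger_gap: 0.802
grasp_force: 0.0
time_s: 7.1
ee_pos: [449.3, -101.4, 96.6]
tool_rot: [179.9, 0.0, 97.8]
force: [-0.2, 0.2, -0.8]
finger_gap: 0.492
grasp_force: 0.0
time_s: 7.52
ee_pos: [448.3, -101.4, 96.3]
tool_rot: [-179.9, -0.0, 97.7]
force: [-2.6, 0.5, 5.0]
finger_gap: 0.277
grasp_force: 40.0
at [ 448.3 -101.4   96.3] yaw 97.7 tilt [-1.7993e+02 -3.0000e-02] shift [-0.0005, 0.0029, -0.0014] turn -0.0014 rows>= 0.0
```

```bash

python3 -m pendant '[[[0,0,-0.05],0],[[0,0,-0.1],0],[[0,0,-0.16],0],[[0,0,-0.22],0],[[0,0,-0.24],0]]'
python3 -m pendant '[[[0,0,0],0],[[0,0,0],0]]'
python3 go.py 628 147 216 98
```

```text
time_s: 7.93
ee_pos: [451.0, -102.1, 219.4]
tool_rot: [179.6, 0.1, 97.7]
force: [1.7, -1.3, -1.6]
finger_gap: 0.273
grasp_force: 40.0
time_s: 8.1
ee_pos: [449.0, -101.0, 215.9]
tool_rot: [180.0, -0.0, 97.8]
force: [-0.4, -0.7, -2.3]
finger_gap: 0.281
grasp_force: 40.0
at [ 449.  -101.   215.9] yaw 97.8 tilt [ 1.7997e+02 -1.0000e-02] shift [0.4428, 0.4218, -0.0002] turn -0.0012 rows>= 7.3
```

```bash

python3 -m pendant '[[[0.06,0.06,0],0],[[0.12,0.12,0],0],[[0.17,0.17,0],0],[[0.22,0.21,0],0],[[0.22,0.21,0],0]]'
python3 -m pendant '[[[0.06,0.06,0],0],[[0.12,0.12,0],0],[[0.17,0.17,0],0],[[0.223,0.212,0],0],[[0.223,0.212,0],0]]'
python3 -m pendant '[[[0,0,0.03],0],[[0,0,0.06],0],[[0,0,0.06],0],[[0,0,0.06],0],[[0,0,0.06],0]]'
python3 go.py 628 147 186 98
python3 - <<'E'
from h import *
save("wrist","w6.png")
im,K,P=load("w6.png")
print(proj(K,P,[628,147,85]))
s=robot.read_state()['ee_pos'];print('tip',proj(K,P,s-[0,0,83]),'axis@flange',proj(K,P,s-[0,0,37]))
c=im[100:300,180:380];cv2.imwrite('pics/w6c.png',cv2.resize(c,(600,600),interpolation=cv2.INTER_CUBIC))
E
```

```text
time_s: 8.52
ee_pos: [540.6, 30.8, 213.0]
tool_rot: [-179.9, -0.3, 98.4]
force: [-0.1, 0.6, -1.8]
finger_gap: 0.277
grasp_force: 40.0
time_s: 8.93
ee_pos: [629.3, 156.4, 211.9]
tool_rot: [-179.9, -0.3, 98.4]
force: [0.5, 1.9, -2.0]
finger_gap: 0.276
grasp_force: 40.0
time_s: 9.35
ee_pos: [628.1, 146.1, 185.6]
tool_rot: [-179.9, 0.0, 97.7]
force: [-0.2, -0.3, -1.4]
finger_gap: 0.279
grasp_force: 40.0
at [628.1 146.1 185.6] yaw 97.7 tilt [-1.7994e+02  1.0000e-02] shift [0.0018, 0.0001, -0.0007] turn -0.0016 rows>= 0.0
[277.34406888 214.40674574]
tip [277.69816314 222.53424851] axis@flange [277.63637407 246.12899698]
```

View pics/w6c.png

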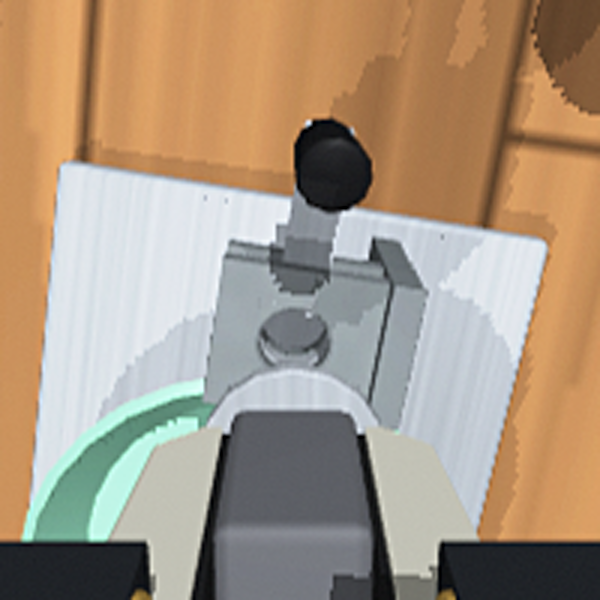

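```bash

python3 - <<'E'
from h import *
im,K,P=load("w6.png")
s=np.array([628.1,146.1,185.6]);x=np.array([np.cos(np.radians(97.7)),np.sin(np.radians(97.7)),0])
for z in(32,37):print(z,proj(K,P,s-[0,0,z]+20*x))
print(ray(K,P,277.7,211.7,85))
h=cv2.cvtColor(im,cv2.COLOR_BGR2GRAY);print(h[200:230,278].tolist());print(h[211,262:296].tolist())
E
```

```text
32 [277.09633456 219.44957798]
37 [277.11842673 216.89407591]
[627.97448679 149.46992093  85.        ]
[171, 175, 145, 107, 117, 117, 117, 116, 116, 115, 114, 116, 115, 114, 115, 106, 107, 108, 136, 158, 152, 158, 165, 207, 219, 200, 203, 202, 202, 203]
[169, 168, 171, 163, 117, 66, 58, 109, 123, 120, 122, 119, 118, 117, 117, 116, 116, 113, 116, 113, 114, 116, 118, 117, 111, 68, 69, 124, 154, 171, 168, 168, 168, 170]
```

```bash

python3 - <<'E'
from h import *
im,K,P=load("w6.png")
s=np.array([628.1,146.1,185.6]);x=np.array([np.cos(np.radians(97.7)),np.sin(np.radians(97.7)),0])
for dx in(0,-3):
  print(dx,'faceBottom',proj(K,P,s-[0,0,32]+(12+dx)*x),'faceTop',proj(K,P,s+[0,0,23]+(12+dx)*x),'flange',proj(K,P,s-[0,0,37]+(20+dx)*x))
c=cv2.cvtColor(im,cv2.COLOR_BGR2GRAY);print(c[220:290,278].tolist())
for dy in (147,149): print([proj(K,P,[628,dy+k,85]).round(1).tolist() for k in(-10.25,0,10.25)])
E
```

```text
0 faceBottom [277.09540722 231.44217256] faceTop [276.75240235 275.77355475] flange [277.11842673 216.89407591]
-3 faceBottom [277.09506537 235.86311592] faceTop [276.75413156 281.62980781] flange [277.1179842  221.32415561]
[152, 158, 165, 207, 219, 200, 203, 202, 202, 203, 202, 203, 201, 203, 203, 211, 174, 100, 89, 93, 96, 94, 94, 94, 95, 94, 93, 93, 94, 94, 93, 95, 95, 94, 96, 95, 93, 96, 96, 94, 95, 95, 94, 96, 95, 96, 96, 93, 95, 95, 95, 94, 95, 97, 105, 117, 130, 139, 138, 132, 127, 126, 123, 123, 122, 122, 122, 124, 123, 122]
[[275.8, 225.5], [277.3, 214.4], [279.0, 203.1]]
[[276.1, 223.3], [277.7, 212.2], [279.3, 200.9]]
```

```bash

python3 - <<'E'
from h import *
im,K,P=load("w5.png")
for y in(-101,-103,-105):print(y,'flange far',proj(K,P,[449.5,y+20,60]).round(1),proj(K,P,[449.5,y+20,65]).round(1),'faceTop',proj(K,P,[449.5,y+12,120]).round(1),proj(K,P,[449.5,y-12,120]).round(1),'facebot',proj(K,P,[449.5,y+12,65]).round(1))
c=cv2.cvtColor(im,cv2.COLOR_BGR2GRAY);print(c[125:182,278].tolist())
E
python3 - <<'E'
from h import *
save("side","s6.png");im,K,P=load("s6.png")
s=robot.read_state()['ee_pos']
print(proj(K,P,s-[0,0,83]),proj(K,P,s-[0,0,37]),proj(K,P,[628,147.5,85]))
u,v=proj(K,P,s-[0,0,40]).astype(int);c=im[v-50:v+50,u-60:u+60];cv2.imwrite('pics/s6c.png',cv2.resize(c,(720,600),interpolation=cv2.INTER_CUBIC));print(u,v)
E
```

```text
-101 flange far [277.3 131.9] [277.2 132.1] faceTop [277.3 144.5] [277.8 172. ] facebot [277.4 140. ]
-103 flange far [277.3 133.9] [277.3 134.1] faceTop [277.4 146.8] [277.8 174.2] facebot [277.4 142. ]
-105 flange far [277.3 135.8] [277.3 136.1] faceTop [277.4 149.2] [277.9 176.4] facebot [277.5 143.9]
[135, 122, 124, 127, 126, 127, 126, 126, 125, 105, 197, 225, 196, 197, 199, 199, 206, 182, 113, 79, 84, 83, 103, 123, 128, 134, 134, 133, 132, 133, 133, 131, 131, 131, 131, 132, 132, 130, 129, 129, 130, 128, 127, 126, 126, 129, 123, 100, 75, 68, 76, 76, 78, 76, 77, 75, 77]
[257.85409305 164.02279301] [257.79076706 151.04612782] [257.46909234 169.10716277]
257 151
```

View pics/s6c.png

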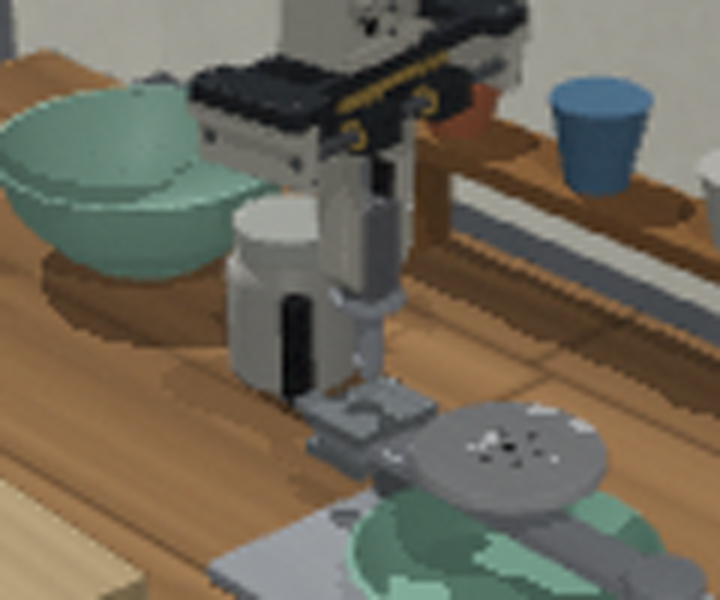

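```bash

python3 -m pendant '[[[0.008,-0.001,0.01],0],[[0.008,-0.001,0.02],0],[[0.008,-0.001,0.03],0],[[0.008,-0.001,0.04],0],[[0.008,-0.001,0.05],0]]'
python3 -m pendant '[[[0,0,0.005],0],[[0,0,0.01],0],[[0,0,0.01],0],[[0,0,0.01],0]]'
python3 go.py 628 151 121 98
```

```text
time_s: 9.87
ee_pos: [627.0, 150.5, 160.5]
tool_rot: [-180.0, 0.0, 97.8]
force: [0.3, -0.4, -1.3]
finger_gap: 0.274
grasp_force: 40.0
time_s: 10.2
ee_pos: [627.2, 150.4, 156.0]
tool_rot: [-180.0, 0.0, 97.8]
force: [-0.3, -0.2, -1.7]
finger_gap: 0.276
grasp_force: 40.0
at [627.2 150.4 156. ] yaw 97.8 tilt [-1.7999e+02  1.0000e-02] shift [0.001, 0.0017, 0.0701] turn -0.0014 rows>= 0.8
```

```bash

python3 -m pendant '[[[0,0,0.01],0],[[0,0,0.02],0],[[0,0,0.03],0],[[0,0,0.04],0],[[0,0,0.04],0]]'
python3 -m pendant '[[[0,0,0.01],0],[[0,0,0.02],0],[[0,0,0.026],0],[[0,0,0.03],0],[[0,0,0.03],0]]'
python3 go.py 628 151 121 98
```

```text
time_s: 10.62
ee_pos: [626.4, 150.4, 134.6]
tool_rot: [-179.9, 0.0, 97.8]
force: [0.0, 0.2, -1.5]
finger_gap: 0.28
grasp_force: 40.0
time_s: 11.03
ee_pos: [627.1, 150.5, 121.4]
tool_rot: [-180.0, -0.0, 97.8]
force: [-0.4, -0.2, 1.5]
finger_gap: 0.278
grasp_force: 40.0
at [627.1 150.5 121.4] yaw 97.8 tilt [-1.7998e+02 -1.0000e-02] shift [0.0008, 0.002, 0.0008] turn -0.0014 rows>= 0.0
```

```bash

python3 -m pendant '[[[0,0,0.004],0],[[0,0,0.006],0],[[0,0,0.006],0],[[0,0,0.006],0]]'
python3 -m pendant '[[[0,0,0.004],0],[[0,0,0.004],0],[[0,0,0.004],0]]'
```

```text
time_s: 11.37
ee_pos: [627.1, 150.5, 121.4]
tool_rot: [180.0, -0.1, 97.8]
force: [-5.4, -0.1, 13.7]
finger_gap: 0.278
grasp_force: 40.0
time_s: 11.62
ee_pos: [627.1, 150.4, 121.3]
tool_rot: [180.0, -0.1, 97.8]
force: [-8.5, 0.3, 23.4]
finger_gap: 0.278
grasp_force: 40.0
```

```bash

python3 -m pendant '[[[0,0,0],0],[[0,0,-0.004],0],[[0,0,-0.008],0],[[0,0,-0.008],0],[[0,0,-0.008],0]]' 0.7 20
python3 -m pendant '[[[0,0,0],0],[[0,0,-0.06],0],[[0,0,-0.13],0],[[0,0,-0.2],0],[[0,0,-0.23],0]]'
python3 - <<'E'
from h import *
save("wrist","w7.png")
E
python3 go.py 483 -370 240 98
```

```text
time_s: 12.03
ee_pos: [627.0, 150.5, 119.8]
tool_rot: [-180.0, 0.0, 97.8]
force: [0.1, 0.7, 0.3]
finger_gap: 0.588
grasp_force: 0.0
time_s: 12.45
ee_pos: [629.3, 150.2, 239.7]
tool_rot: [179.6, 0.0, 97.7]
force: [-0.3, -1.0, 0.5]
finger_gap: 0.703
grasp_force: 0.0
at [630.2 150.2 241.4] yaw 97.7 tilt [ 1.7939e+02 -2.0000e-02] shift [-0.9912, -0.432, 0.0029] turn -0.0014 rows>= 13.0
```

View pics/w7.png

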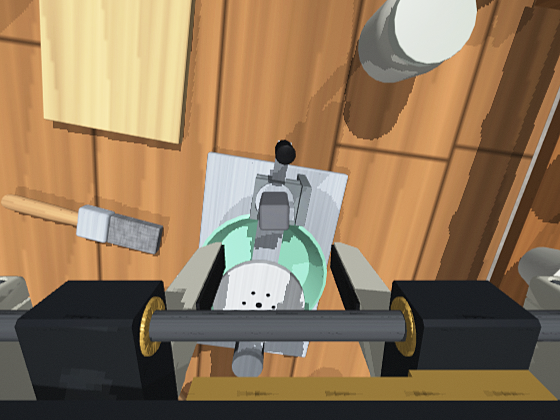

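```bash

python3 -m pendant '[[[-0.339,-0.106,0],0.043],[[-0.339,-0.106,0],0.043],[[-0.339,-0.106,0],0.043],[[-0.339,-0.106,0],0.043],[[-0.339,-0.106,0],0.043]]' 1
python3 -m pendant '[[[0,0,0],0],[[0,0,0],0],[[0,0,0],0],[[0,0,0],0]]'
python3 - <<'E'
from h import *
save("wrist","w8.png");im,K,P=load("w8.png")
h=cv2.cvtColor(im,cv2.COLOR_BGR2HSV);print(proj(K,P,[624.8,37.4,107.5]).round(1))
m=((h[...,1]<25)&(h[...,2]>190)).astype(np.uint8);m=cv2.morphologyEx(m,cv2.MORPH_CLOSE,np.ones((9,9)));m=cv2.morphologyEx(m,cv2.MORPH_OPEN,np.ones((35,35)))
u0,v0=proj(K,P,[624.8,37.4,107.5])
for c in cv2.findContours(m,0,2)[0]:
    if len(c)>20:
        e=cv2.fitEllipse(c);print(e,ray(K,P,*e[0],107.5))
E
python3 go.py 483 -370 240 90
```

```text
time_s: 12.92
ee_pos: [595.0, -34.4, 235.1]
tool_rot: [-179.9, 0.4, 89.3]
force: [0.7, -0.9, 1.1]
finger_gap: 0.982
grasp_force: 0.0
time_s: 13.25
ee_pos: [597.9, -21.6, 234.4]
tool_rot: [-179.9, -0.1, 90.3]
force: [-0.8, -0.1, 0.8]
finger_gap: 1.003
grasp_force: 0.0
[307.7 143.7]
((307.9019775390625, 141.2869110107422), (108.33586120605469, 112.26691436767578), 28.591569900512695) [624.91225524  39.50912108 107.5       ]
((255.14859008789062, 27.870901107788086), (65.76947784423828, 89.90740203857422), 12.9535493850708) [579.4802148  128.41257871 107.5       ]
at [597.9 -21.8 234.5] yaw 90.3 tilt [-1.7995e+02 -6.0000e-02] shift [-0.6953, -0.2329, -0.011] turn 0.0014 rows>= 8.8
```

```bash

python3 -m pendant '[[[-0.29,-0.076,-0.01],0],[[-0.29,-0.076,-0.01],0],[[-0.29,-0.076,-0.01],0],[[-0.29,-0.076,-0.01],0],[[-0.29,-0.076,-0.01],0]]' 1
python3 -m pendant '[[[-0.29,-0.076,-0.01],0],[[-0.29,-0.076,-0.01],0],[[-0.29,-0.076,-0.01],0],[[-0.29,-0.076,-0.01],0],[[-0.29,-0.076,-0.01],0]]'
python3 -m pendant '[[[-0.28,-0.076,0],0],[[-0.28,-0.076,0],0],[[-0.28,-0.076,0],0],[[-0.28,-0.076,0],0],[[-0.28,-0.076,0],0]]'
python3 -m pendant '[[[0,0,0],0],[[0,0,0],0],[[0,0,0],0]]'
cat > bk.py <<'E'
from h import *
import sys
def find(fn,z,dst=45):
    im,K,P=load(fn);h=cv2.cvtColor(im,cv2.COLOR_BGR2HSV)
    m=((h[...,0]<14)&(h[...,1]>165)&(h[...,2]>150)).astype(np.uint8);m[330:]=0
    m=cv2.morphologyEx(m,cv2.MORPH_OPEN,np.ones((3,3)))
    for c in cv2.findContours(m,0,2)[0]:
        if cv2.contourArea(c)>300:
            e=cv2.fitEllipse(c);b=cv2.boundingRect(c);print('box',b,'ell',np.round(e[0],1),np.round(e[1],1),'pt',ray(K,P,*e[0],z).round(1))
save("wrist",sys.argv[1]);find(sys.argv[1],float(sys.argv[2]))
E
python3 bk.py w9.png 90; python3 - <<'E'
from h import *
im,K,P=load("w9.png");print(proj(K,P,[483,-411,90]))
E
```

```text
time_s: 13.72
ee_pos: [557.3, -176.9, 241.2]
tool_rot: [180.0, 0.3, 89.5]
force: [-0.3, 0.1, -0.6]
finger_gap: 1.001
grasp_force: 0.0
time_s: 14.13
ee_pos: [518.8, -321.2, 245.8]
tool_rot: [-179.9, 0.3, 89.5]
force: [-0.5, -0.2, 1.6]
finger_gap: 0.999
grasp_force: 0.0
time_s: 14.55
ee_pos: [481.0, -459.0, 244.8]
tool_rot: [-179.9, 0.2, 89.7]
force: [-0.3, -0.6, 0.4]
finger_gap: 1.001
grasp_force: 0.0
time_s: 14.8
ee_pos: [486.1, -451.6, 244.8]
tool_rot: [179.9, -0.1, 90.3]
force: [0.4, -0.2, -0.5]
finger_gap: 1.002
grasp_force: 0.0
[274.07714959 160.20170227]
```

View pics/w9.png

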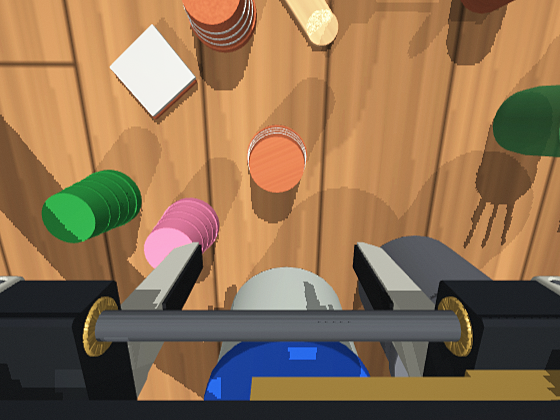

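```bash

python3 - <<'E'
from h import *
im,K,P=load("top0.png");im2,K2,P2=load("side0.png")
t=tri((K,P,486,206),(K2,P2,503,309));print('bucket top',t)
e=ray(K,P,456,206,t[2]);print('edge',e)
t=tri((K,P,460,150),(K2,P2,500,258));print('grey top',t,ray(K,P,428,150,t[2]))
im,K,P=load("w9.png");b=ray(K,P,276.5,164,90);print('beaker',b,'left/right',ray(K,P,248,164,90)-ray(K,P,305,164,90))
h=cv2.cvtColor(im,cv2.COLOR_BGR2HSV);print(h[120:200:4,276].tolist())
E
python3 go.py 484 -415 110 90
```

```text
bucket top [ 500.96919    -665.77417528  151.20375575]
edge [ 499.53250152 -572.66964151  151.20375575]
grey top [ 676.08571669 -601.34816624  137.3259134 ] [ 677.69882527 -504.53161155  137.3259134 ]
beaker [ 485.43952451 -414.78491951   90.        ] left/right [-57.22014449  -0.29200006   0.        ]
[[15, 141, 183], [13, 149, 188], [9, 109, 201], [10, 68, 207], [8, 165, 205], [10, 158, 238], [10, 158, 239], [10, 162, 234], [10, 160, 236], [10, 162, 234], [10, 158, 237], [10, 160, 235], [10, 161, 235], [10, 160, 235], [9, 163, 233], [10, 158, 237], [10, 160, 236], [10, 162, 232], [9, 160, 207], [14, 139, 128]]
at [ 485.8 -451.9  245. ] yaw 90.3 tilt [ 1.7995e+02 -1.0000e-01] shift [0.0738, -0.0033, 0.2699] turn 0.0015 rows>= 3.4
```

```bash

python3 -m pendant '[[[0.074,-0.001,0.05],0.0015],[[0.074,-0.001,0.13],0.0015],[[0.074,-0.001,0.21],0.0015],[[0.074,-0.001,0.25],0.0015],[[0.074,-0.001,0.25],0.0015]]' 1
python3 -m pendant '[[[0,0,0.04],0],[[0,0,0.09],0],[[0,0,0.134],0],[[0,0,0.134],0],[[0,0,0.134],0]]'
python3 go.py 485.4 -415 53 90
python3 -m pendant '[[[0,0,0],0],[[0,0,0],0],[[0,0,0],0],[[0,0,0],0],[[0,0,0],0]]' 0 30
python3 go.py 485.4 -415 53 90
```

```text
time_s: 15.27
ee_pos: [482.2, -412.6, 115.0]
tool_rot: [-179.6, -0.5, 89.9]
force: [-0.6, 1.7, 0.4]
finger_gap: 1.001
grasp_force: 0.0
time_s: 15.68
ee_pos: [484.0, -417.3, 54.0]
tool_rot: [180.0, -0.0, 89.8]
force: [1.2, -0.4, 0.7]
finger_gap: 0.999
grasp_force: 0.0
at [ 484.  -417.3   54. ] yaw 89.8 tilt [179.98  -0.  ] shift [0.0046, 0.0028, 0.002] turn -0.001 rows>= 0.1
time_s: 16.1
ee_pos: [484.1, -418.2, 54.4]
tool_rot: [179.9, 0.1, 89.8]
force: [0.9, 1.0, 3.8]
finger_gap: 0.72
grasp_force: 30.0
at [ 484.1 -418.2   54.4] yaw 89.8 tilt [1.7986e+02 9.0000e-02] shift [0.0064, 0.0025, 0.0029] turn -0.0014 rows>= 0.1
```

```bash

python3 -m pendant '[[[0,0,-0.04],0],[[0,0,-0.1],0],[[0,0,-0.17],0],[[0,0,-0.24],0],[[0,0,-0.3],0]]'
python3 -m pendant '[[[0.07,0.02,0],0],[[0.14,0.04,0],0],[[0.21,0.065,0],0],[[0.28,0.09,0],0],[[0.3,0.094,0],0]]'
python3 -m pendant '[[[0.07,0.02,0],0],[[0.14,0.04,0],0],[[0.21,0.065,0],0],[[0.28,0.09,0],0],[[0.3,0.094,0],0]]'
python3 -m pendant '[[[0.07,0.02,0],0],[[0.14,0.04,0],0],[[0.21,0.065,0],0],[[0.28,0.09,0],0],[[0.3,0.094,0],0]]'
python3 -m pendant '[[[0,0,0],0],[[0,0,0],0]]'
python3 go.py 625 35.7 190 90
```

```text
time_s: 16.52
ee_pos: [482.7, -417.6, 205.0]
tool_rot: [-180.0, 0.0, 89.7]
force: [0.4, -0.6, -2.0]
finger_gap: 0.716
grasp_force: 29.7
time_s: 16.93
ee_pos: [534.1, -258.7, 201.9]
tool_rot: [180.0, -0.5, 90.3]
force: [1.2, 1.5, -3.1]
finger_gap: 0.72
grasp_force: 29.7
time_s: 17.35
ee_pos: [580.8, -108.8, 201.8]
tool_rot: [-180.0, -0.4, 90.4]
force: [0.2, 1.9, -2.7]
finger_gap: 0.721
grasp_force: 29.7
time_s: 17.77
ee_pos: [627.5, 41.1, 201.7]
tool_rot: [-180.0, -0.4, 90.4]
force: [0.2, 2.3, -3.2]
finger_gap: 0.721
grasp_force: 29.7
time_s: 17.93
ee_pos: [625.5, 31.9, 202.4]
tool_rot: [-179.9, 0.1, 89.9]
force: [-0.5, -0.9, -2.7]
finger_gap: 0.718
grasp_force: 29.7
at [625.5  31.9 202.4] yaw 89.9 tilt [-1.7988e+02  6.0000e-02] shift [0.0076, -0.0009, 0.0247] turn -0.0008 rows>= 0.3
```

```bash

python3 - <<'E'
from h import *
save("wrist","w10.png");im,K,P=load("w10.png")
s=robot.read_state()['ee_pos']
for dx in(0,3):
    print(dx,'foot far',proj(K,P,s+[0,dx+28,36]).round(1),'foot near',proj(K,P,s+[0,dx-28,36]).round(1),'rim far',proj(K,P,s+[0,dx+38,-54]).round(1))
for k in(-50,0,50):print('pad',proj(K,P,[624.9,38.5+k,107.5]).round(1))
h=cv2.cvtColor(im,cv2.COLOR_BGR2HSV)
for r in range(110,300,3):print(r,h[r,278].tolist(),end=' ')
E
```

```text
0 foot far [275.8 261.6] foot near [276.3 373.8] rim far [276.8 186.6]
3 foot far [275.8 254.7] foot near [276.3 368.5] rim far [276.8 182.2]
pad [276.8 263.8]
pad [276.6 210. ]
pad [276.4 149.6]
110 [107, 23, 152] 113 [111, 22, 153] 116 [107, 23, 152] 119 [108, 22, 153] 122 [103, 23, 153] 125 [107, 26, 139] 128 [108, 27, 123] 131 [108, 25, 122] 134 [106, 23, 122] 137 [105, 25, 123] 140 [110, 24, 125] 143 [106, 23, 121] 146 [106, 22, 223] 149 [106, 20, 214] 152 [103, 8, 222] 155 [105, 9, 220] 158 [105, 9, 222] 161 [107, 10, 222] 164 [110, 10, 222] 167 [107, 10, 221] 170 [107, 10, 221] 173 [101, 9, 220] 176 [98, 9, 218] 179 [99, 19, 233] 182 [9, 177, 166] 185 [9, 168, 200] 188 [8, 169, 169] 191 [8, 170, 179] 194 [12, 54, 179] 197 [9, 160, 178] 200 [9, 169, 177] 203 [9, 171, 176] 206 [28, 19, 177] 209 [9, 115, 186] 212 [8, 168, 179] 215 [8, 168, 173] 218 [9, 178, 169] 221 [60, 10, 186] 224 [9, 123, 193] 227 [9, 168, 181] 230 [9, 168, 181] 233 [8, 169, 171] 236 [9, 167, 180] 239 [9, 170, 170] 242 [9, 167, 180] 245 [8, 169, 175] 248 [8, 170, 182] 251 [9, 166, 212] 254 [9, 166, 210] 257 [9, 166, 210] 260 [9, 166, 204] 263 [9, 167, 211] 266 [9, 166, 214] 269 [9, 166, 201] 272 [9, 166, 211] 275 [9, 166, 201] 278 [9, 170, 201] 281 [9, 169, 201] 284 [10, 160, 232] 287 [9, 165, 229] 290 [9, 164, 227] 293 [9, 167, 226] 296 [10, 161, 231] 299 [10, 163, 230]
```

View pics/w10.png

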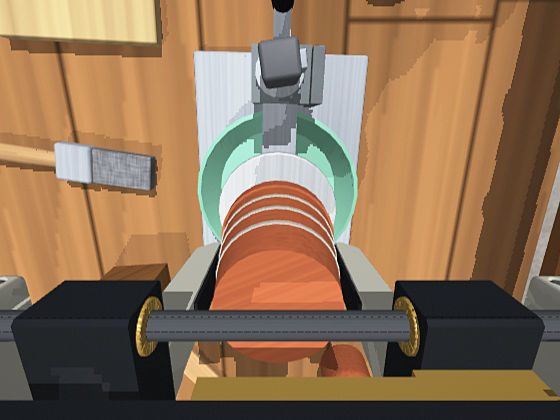

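```bash

python3 -m pendant '[[[0.003,-0.001,0.03],0],[[0.003,-0.001,0.06],0],[[0.003,-0.001,0.076],0],[[0.003,-0.001,0.076],0],[[0.003,-0.001,0.076],0]]'
python3 -m pendant '[[[0,0,0.008],0],[[0,0,0.016],0],[[0,0,0.024],0],[[0,0,0.032],0],[[0,0,0.032],0]]'
python3 -m pendant '[[[0,0,0.004],0],[[0,0,0.004],0],[[0,0,0.004],0]]'
python3 -m pendant '[[[0,0,0.004],0],[[0,0,0.004],0],[[0,0,0.004],0]]'
```

```text
time_s: 18.4
ee_pos: [625.3, 31.5, 165.1]
tool_rot: [-180.0, 0.0, 89.6]
force: [-0.1, 0.2, -2.3]
finger_gap: 0.723
grasp_force: 29.7
time_s: 18.82
ee_pos: [626.8, 32.1, 150.9]
tool_rot: [179.8, 0.1, 89.7]
force: [-1.4, -1.5, 9.1]
finger_gap: 0.718
grasp_force: 30.3
time_s: 19.07
ee_pos: [626.8, 32.0, 150.0]
tool_rot: [179.8, 0.0, 89.7]
force: [-2.7, -1.2, 9.8]
finger_gap: 0.719
grasp_force: 30.3
time_s: 19.32
ee_pos: [626.8, 32.0, 149.7]
tool_rot: [179.8, -0.0, 89.7]
force: [-5.8, 0.1, 17.4]
finger_gap: 0.72
grasp_force: 30.8
```

```bash

python3 -m pendant '[[[0,0,0.004],0],[[0,0,0.004],0],[[0,0,0.004],0],[[0,0,0.004],0]]'
python3 -m pendant '[[[0,0,-0.02],0],[[0.004,-0.001,-0.04],0],[[0.004,-0.001,-0.05],0],[[0.004,-0.001,-0.05],0]]'
python3 -m pendant '[[[0,0,0.01],0],[[0,0,0.02],0],[[0,0,0.03],0],[[0,0,0.04],0],[[0,0,0.05],0]]'
python3 -m pendant '[[[0,0,0.002],0],[[0,0,0.002],0],[[0,0,0.002],0],[[0,0,0.002],0],[[0,0,0.002],0]]'
python3 -m pendant '[[[0,0,-0.02],0],[[0,0,-0.05],0],[[0,0,-0.08],0],[[0,0,-0.11],0],[[0,0,-0.11],0]]'
python3 go.py 380 420 205 98
```

```text
time_s: 19.65
ee_pos: [626.8, 32.0, 149.6]
tool_rot: [179.7, -0.1, 89.7]
force: [-7.7, 0.2, 25.9]
finger_gap: 0.719
grasp_force: 31.2
time_s: 19.98
ee_pos: [625.5, 36.0, 168.7]
tool_rot: [179.9, -0.0, 89.8]
force: [0.9, -0.2, -3.1]
finger_gap: 0.716
grasp_force: 29.7
time_s: 20.4
ee_pos: [625.4, 35.7, 149.0]
tool_rot: [180.0, -0.2, 89.8]
force: [-16.5, 3.6, 54.4]
finger_gap: 0.719
grasp_force: 32.7
time_s: 20.82
ee_pos: [625.3, 35.7, 149.1]
tool_rot: [179.9, -0.2, 89.8]
force: [-10.8, 2.9, 37.3]
finger_gap: 0.72
grasp_force: 31.8
time_s: 21.23
ee_pos: [626.3, 34.9, 198.6]
tool_rot: [179.8, 0.0, 89.7]
force: [1.1, -0.6, -1.3]
finger_gap: 0.724
grasp_force: 29.7
at [626.3  34.9 198.6] yaw 89.7 tilt [1.798e+02 2.000e-02] shift [0.768, -0.496, -0.0129] turn -0.0459 rows>= 11.0
```

```bash

python3 -m pendant '[[[0,0,-0.053],0],[[0.07,-0.034,-0.053],0],[[0.14,-0.067,-0.053],0],[[0.2,-0.096,-0.053],0],[[0.26,-0.125,-0.053],0]]'
python3 -m pendant '[[[0.065,-0.031,0],0],[[0.13,-0.062,0],0],[[0.2,-0.096,0],0],[[0.26,-0.125,0],0],[[0.26,-0.125,0],0]]'
python3 -m pendant '[[[0.065,-0.031,0],0],[[0.13,-0.062,0],0],[[0.2,-0.096,0],0],[[0.26,-0.125,0],0],[[0.26,-0.125,0],0]]'
python3 -m pendant '[[[0,0,0],0],[[0,0,0],0]]'
python3 go.py 440 428 74 90
```

```text
time_s: 21.65
ee_pos: [561.3, 167.2, 221.3]
tool_rot: [-179.8, 0.0, 89.8]
force: [0.0, -0.1, -2.4]
finger_gap: 0.721
grasp_force: 29.7
time_s: 22.07
ee_pos: [495.0, 306.1, 220.2]
tool_rot: [-179.5, -0.3, 90.6]
force: [-2.2, 1.5, -3.5]
finger_gap: 0.723
grasp_force: 29.7
time_s: 22.48
ee_pos: [432.2, 435.6, 220.1]
tool_rot: [-179.6, -0.2, 90.6]
force: [-0.4, 1.8, -2.7]
finger_gap: 0.722
grasp_force: 29.7
time_s: 22.65
ee_pos: [439.2, 424.8, 221.8]
tool_rot: [-179.9, 0.2, 89.7]
force: [0.2, -0.7, -2.6]
finger_gap: 0.717
grasp_force: 29.7
at [439.2 424.8 221.8] yaw 89.7 tilt [-179.92    0.2 ] shift [0.0063, 0.0016, 0.2956] turn -0.0015 rows>= 3.5
```

```bash

python3 -m pendant '[[[0,0,0.07],0],[[0,0,0.15],0],[[0,0,0.22],0],[[0,0,0.27],0],[[0,0,0.28],0]]'
python3 -m pendant '[[[0,0,0.008],0],[[0,0,0.014],0],[[0,0,0.02],0],[[0,0,0.023],0],[[0,0,0.023],0]]'
python3 -m pendant '[[[0,0,0],0],[[0,0,0],0]]'
```

```text
time_s: 23.07
ee_pos: [437.5, 421.6, 78.4]
tool_rot: [-179.6, 0.5, 89.5]
force: [-1.2, -0.4, -2.5]
finger_gap: 0.721
grasp_force: 29.7
time_s: 23.48
ee_pos: [440.0, 426.4, 73.2]
tool_rot: [179.9, -0.1, 89.7]
force: [0.1, -0.3, -2.8]
finger_gap: 0.715
grasp_force: 29.7
time_s: 23.65
ee_pos: [439.7, 426.4, 72.9]
tool_rot: [179.9, -0.1, 89.8]
force: [0.4, -0.3, -2.8]
finger_gap: 0.718
grasp_force: 29.7
```

```bash

python3 -m pendant '[[[0,0,0.003],0],[[0,0,0.006],0],[[0,0,0.008],0],[[0,0,0.008],0],[[0,0,0.008],0]]'
python3 -m pendant '[[[0,0,0],0],[[0,0,0],0],[[0,0,0],0],[[0,0,0],0],[[0,0,0],0]]' 1
python3 -m pendant '[[[0,0,-0.06],0],[[0,0,-0.13],0],[[0,0,-0.2],0],[[0,0,-0.28],0],[[0,0,-0.33],0]]'
python3 go.py 420 -300 240 90
```

```text
time_s: 24.07
ee_pos: [439.6, 426.3, 70.1]
tool_rot: [180.0, -0.1, 89.8]
force: [-2.7, -2.2, 8.2]
finger_gap: 0.716
grasp_force: 30.3
time_s: 24.48
ee_pos: [439.5, 426.0, 67.9]
tool_rot: [180.0, 0.0, 89.7]
force: [0.8, 0.4, 0.2]
finger_gap: 0.987
grasp_force: 0.0
time_s: 24.9
ee_pos: [440.7, 426.5, 237.1]
tool_rot: [179.8, -0.2, 89.7]
force: [0.6, 0.1, 0.5]
finger_gap: 1.0
grasp_force: 0.0
at [440.7 426.5 237.1] yaw 89.7 tilt [ 1.7977e+02 -1.7000e-01] shift [-1.4531, -0.0344, -0.0059] turn -0.0015 rows>= 17.4
```

```bash

python3 -m pendant '[[[-0.367,0.04,0],0],[[-0.367,0.04,0],0],[[-0.367,0.04,0],0],[[-0.367,0.04,0],0],[[-0.367,0.04,0],0]]' 1
python3 -m pendant '[[[-0.367,0.04,0],0],[[-0.367,0.04,0],0],[[-0.367,0.04,0],0],[[-0.367,0.04,0],0],[[-0.367,0.04,0],0]]'
python3 -m pendant '[[[-0.352,-0.055,0],0],[[-0.352,-0.055,0],0],[[-0.352,-0.055,0],0],[[-0.352,-0.055,0],0],[[-0.352,-0.055,0],0]]'
python3 -m pendant '[[[-0.352,-0.055,0],0],[[-0.352,-0.055,0],0],[[-0.352,-0.055,0],0],[[-0.352,-0.055,0],0],[[-0.352,-0.055,0],0]]'
python3 -m pendant '[[[0,0,0],0],[[0,0,0],0],[[0,0,0],0]]'
python3 - <<'E'
from h import *
save("wrist","w11.png");im,K,P=load("w11.png");h=cv2.cvtColor(im,cv2.COLOR_BGR2HSV)
m=((h[...,0]<13)&(h[...,1]>145)&(h[...,2]>215)).astype(np.uint8);m=cv2.morphologyEx(m,cv2.MORPH_OPEN,np.ones((5,5)))
for c in cv2.findContours(m,0,2)[0]:
    if cv2.contourArea(c)>400:
        (u,v),r=cv2.minEnclosingCircle(c);print(cv2.boundingRect(c),u,v,r,ray(K,P,u,v,72))
print(proj(K,P,[420.3,-255.3,72]))
E
python3 go.py 420.3 -255.3 110 90
```

```text
time_s: 25.32
ee_pos: [459.3, 235.4, 233.8]
tool_rot: [180.0, 0.2, 89.3]
force: [0.3, -0.6, 0.8]
finger_gap: 0.998
grasp_force: 0.0
time_s: 25.73
ee_pos: [477.8, 52.1, 233.9]
tool_rot: [179.9, 0.2, 89.3]
force: [1.0, -0.2, 0.4]
finger_gap: 0.998
grasp_force: 0.0
time_s: 26.15
ee_pos: [447.5, -124.6, 234.1]
tool_rot: [179.9, 0.3, 89.1]
force: [-0.9, -0.2, -1.1]
finger_gap: 1.002
grasp_force: 0.0
time_s: 26.57
ee_pos: [418.2, -300.7, 234.0]
tool_rot: [180.0, 0.4, 89.2]
force: [-0.4, 0.3, -0.4]
finger_gap: 0.995
grasp_force: 0.0
time_s: 26.82
ee_pos: [421.8, -291.0, 232.7]
tool_rot: [-180.0, -0.1, 89.9]
force: [0.8, 0.7, 0.2]
finger_gap: 1.002
grasp_force: 0.0
(218, 153, 52, 51) 243.06521606445312 177.93478393554688 26.61016273498535 [ 386.36417935 -269.48015697   72.        ]
[275.70564755 164.20569304]
at [ 422.  -290.6  232.8] yaw 89.9 tilt [-1.7998e+02 -1.1000e-01] shift [0.0707, -0.0035, 0.2456] turn -0.0004 rows>= 3.1
```

View pics/w11.png

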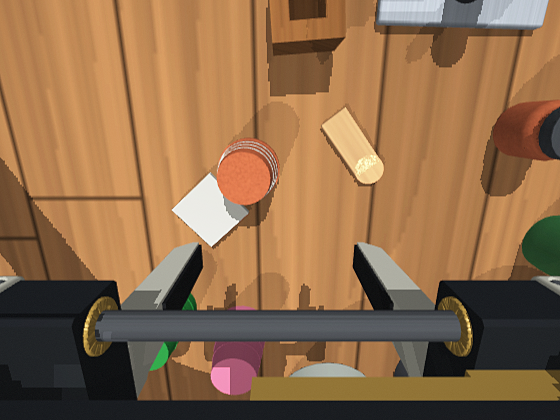

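```bash

python3 go.py 387.5 -269.7 130 90
python3 -m pendant '[[[0.042,-0.069,0],0.222],[[0.042,-0.069,0.05],0.222],[[0.042,-0.069,0.1],0.222],[[0.042,-0.069,0.1],0.222],[[0.042,-0.069,0.1],0.222]]' 1
python3 go.py 387.5 -269.7 120 50
```

```text
at [ 422.  -290.6  232.8] yaw 89.9 tilt [-1.7998e+02 -1.1000e-01] shift [0.0418, -0.0691, 0.2056] turn -0.0004 rows>= 2.6
time_s: 27.28
ee_pos: [387.0, -268.7, 181.9]
tool_rot: [-179.8, -0.1, 53.8]
force: [0.2, -1.0, -0.1]
finger_gap: 1.0
grasp_force: 0.0
at [ 387.  -268.7  181.9] yaw 53.8 tilt [-1.798e+02 -7.000e-02] shift [-0.0009, 0.002, 0.1239] turn 0.0211 rows>= 1.5
```

```bash

python3 -m pendant '[[[0,0.002,0.05],0.015],[[0,0.002,0.1],0.015],[[0,0.002,0.14],0.015],[[0,0.002,0.16],0.015],[[0,0.002,0.16],0.015]]'
python3 -m pendant '[[[0,0,0.04],0],[[0,0,0.08],0],[[0,0,0.11],0],[[0,0,0.11],0],[[0,0,0.11],0]]'
python3 go.py 387.5 -269.7 47 51
python3 -m pendant '[[[0,0,0],0],[[0,0,0],0],[[0,0,0],0],[[0,0,0],0],[[0,0,0],0]]' 0 30
python3 go.py 387.5 -269.7 47 51
```

```text
time_s: 27.7
ee_pos: [387.4, -269.9, 101.5]
tool_rot: [-179.7, -0.0, 51.4]
force: [-0.4, 0.2, -0.5]
finger_gap: 0.998
grasp_force: 0.0
time_s: 28.12
ee_pos: [388.1, -272.2, 48.8]
tool_rot: [180.0, -0.0, 51.3]
force: [0.2, -0.3, 0.6]
finger_gap: 0.998
grasp_force: 0.0
at [ 388.1 -272.2   48.8] yaw 51.3 tilt [ 1.7997e+02 -2.0000e-02] shift [0.0031, -0.0042, 0.0036] turn 0.0015 rows>= 0.1
time_s: 28.53
ee_pos: [387.1, -271.6, 48.6]
tool_rot: [-179.9, -0.1, 51.2]
force: [-1.2, 1.2, 6.1]
finger_gap: 0.718
grasp_force: 30.1
at [ 387.1 -271.6   48.6] yaw 51.2 tilt [-1.7992e+02 -5.0000e-02] shift [0.0035, -0.0017, 0.0033] turn 0.0013 rows>= 0.1
```

```bash

python3 -m pendant '[[[0,0,-0.04],0],[[0,0,-0.1],0],[[0,0,-0.17],0],[[0,0,-0.24],0],[[0,0,-0.3],0]]'
python3 -m pendant '[[[0,0,0],-0.04],[[0,0,0],-0.08],[[0,0,0],-0.12],[[0,0,0],-0.16],[[0,0,0],-0.19]]'
python3 -m pendant '[[[0,0,0],-0.025],[[0,0,0],-0.025],[[0,0,0],-0.025]]'
python3 go.py 625 35 196 90
```

```text
time_s: 28.95
ee_pos: [387.4, -272.4, 199.9]
tool_rot: [180.0, 0.0, 51.2]
force: [0.3, -0.9, -1.6]
finger_gap: 0.718
grasp_force: 29.6
time_s: 29.37
ee_pos: [387.3, -271.9, 198.0]
tool_rot: [-180.0, -0.0, 85.8]
force: [-0.2, -0.4, -2.8]
finger_gap: 0.722
grasp_force: 29.6
time_s: 29.62
ee_pos: [387.3, -272.2, 198.0]
tool_rot: [-180.0, -0.0, 89.8]
force: [-0.7, 0.1, -0.9]
finger_gap: 0.718
grasp_force: 29.6
at [ 387.3 -272.2  198. ] yaw 89.8 tilt [-1.7999e+02 -2.0000e-02] shift [0.6161, 0.4731, 0.004] turn -0.0011 rows>= 9.3
```

```bash

python3 -m pendant '[[[0.06,0.045,0],0],[[0.12,0.09,0],0],[[0.17,0.13,0],0],[[0.205,0.158,0],0],[[0.205,0.158,0],0]]'
python3 -m pendant '[[[0.06,0.045,0],0],[[0.12,0.09,0],0],[[0.17,0.13,0],0],[[0.205,0.158,0],0],[[0.205,0.158,0],0]]'
python3 -m pendant '[[[0.06,0.045,0],0],[[0.12,0.09,0],0],[[0.17,0.13,0],0],[[0.206,0.157,0],0],[[0.206,0.157,0],0]]'
python3 -m pendant '[[[0,0,0],0],[[0,0,0],0],[[0,0,0],0]]'
python3 go.py 625 35 158 90
python3 - <<'E'
from h import *
save("wrist","w12.png");im,K,P=load("w12.png")
s=robot.read_state()['ee_pos']
for dx in(0,4):
    print(dx,'foot far',proj(K,P,s+[0,dx+28,23.4]).round(1),'rim far',proj(K,P,s+[0,dx+38,-48.6]).round(1))
for y in(37,39):print('pad far',y,proj(K,P,[624.9,y+50,107.5]).round(1))
h=cv2.cvtColor(im,cv2.COLOR_BGR2HSV);u=int(proj(K,P,s+[0,38,-48])[0])
print([(r,*h[r,u].tolist()) for r in range(138,200)]);print([(r,*h[r,u].tolist()[1:]) for r in range(225,280,2)])
E
```

```text
time_s: 30.03
ee_pos: [470.5, -163.9, 197.2]
tool_rot: [179.9, -0.2, 90.4]
force: [0.1, 0.3, -1.9]
finger_gap: 0.716
grasp_force: 29.6
time_s: 30.45
ee_pos: [549.1, -61.0, 197.1]
tool_rot: [179.9, -0.2, 90.4]
force: [-0.3, 0.8, -2.7]
finger_gap: 0.715
grasp_force: 29.6
time_s: 30.87
ee_pos: [626.8, 42.1, 196.7]
tool_rot: [179.9, -0.2, 90.4]
force: [0.5, 0.3, -2.4]
finger_gap: 0.716
grasp_force: 29.6
time_s: 31.12
ee_pos: [623.5, 33.0, 198.2]
tool_rot: [-179.9, 0.1, 89.7]
force: [0.4, 0.1, -2.1]
finger_gap: 0.713
grasp_force: 29.6
at [623.5  33.  198.2] yaw 89.7 tilt [-1.7994e+02  9.0000e-02] shift [0.004, 0.0029, 0.0803] turn -0.0016 rows>= 1.0
0 foot far [276.5 243.5] rim far [276.9 185.1]
4 foot far [276.5 235. ] rim far [276.9 179.1]
pad far 37 [278.5 153.5]
pad far 39 [278.5 150.9]
[(138, 108, 23, 113), (139, 104, 24, 116), (140, 108, 29, 115), (141, 106, 24, 115), (142, 105, 22, 114), (143, 105, 27, 115), (144, 105, 27, 115), (145, 108, 27, 114), (146, 110, 29, 107), (147, 109, 25, 172), (148, 109, 20, 212), (149, 109, 21, 204), (150, 106, 21, 202), (151, 108, 21, 204), (152, 10
[... 748 characters left out ...]
66), (189, 8, 169, 161), (190, 9, 167, 188), (191, 9, 166, 214), (192, 9, 168, 214), (193, 8, 167, 200), (194, 9, 173, 181), (195, 8, 173, 183), (196, 8, 184, 183), (197, 9, 104, 181), (198, 27, 15, 184), (199, 75, 9, 222)]
[(225, 179, 174), (227, 169, 177), (229, 169, 183), (231, 169, 173), (233, 167, 183), (235, 168, 190), (237, 169, 186), (239, 170, 174), (241, 170, 168), (243, 167, 192), (245, 170, 198), (247, 168, 202), (249, 167, 205), (251, 168, 221), (253, 165, 230), (255, 165, 229), (257, 166, 227), (259, 166, 227), (261, 163, 229), (263, 166, 229), (265, 162, 228), (267, 164, 227), (269, 165, 230), (271, 168, 205), (273, 167, 203), (275, 168, 204), (277, 166, 211), (279, 168, 208)]
```

```bash

python3 -m pendant '[[[0.009,0.003,0.03],0],[[0.009,0.003,0.06],0],[[0.009,0.003,0.076],0],[[0.009,0.003,0.076],0],[[0.009,0.003,0.076],0]]'
python3 -m pendant '[[[0,0,0.008],0],[[0,0,0.016],0],[[0,0,0.024],0],[[0,0,0.032],0],[[0,0,0.032],0]]'
python3 -m pendant '[[[0,0,0.004],0],[[0,0,0.004],0],[[0,0,0.004],0]]'
python3 -m pendant '[[[0,0,0.004],0],[[0,0,0.004],0],[[0,0,0.004],0]]'
```

```text
time_s: 31.58
ee_pos: [625.7, 39.0, 160.2]
tool_rot: [-180.0, 0.0, 89.8]
force: [0.1, -0.7, -2.3]
finger_gap: 0.719
grasp_force: 29.6
time_s: 32.0
ee_pos: [627.1, 39.1, 145.8]
tool_rot: [179.8, 0.0, 89.9]
force: [-1.3, -0.0, 8.8]
finger_gap: 0.716
grasp_force: 30.3
time_s: 32.25
ee_pos: [627.2, 39.1, 144.7]
tool_rot: [179.8, 0.0, 89.9]
force: [-1.0, 0.1, 10.2]
finger_gap: 0.718
grasp_force: 30.4
time_s: 32.5
ee_pos: [627.2, 39.1, 144.1]
tool_rot: [179.8, -0.0, 89.9]
force: [-2.9, 0.6, 15.6]
finger_gap: 0.717
grasp_force: 30.8
```

```bash

python3 -m pendant '[[[0,0,0.005],0],[[0,0,0.005],0],[[0,0,0.005],0],[[0,0,0.005],0]]'
python3 -m pendant '[[[0,0,-0.04],0],[[0,0,-0.08],0],[[0,0,-0.12],0],[[0,0,-0.16],0],[[0,0,-0.18],0]]'
python3 -m pendant '[[[0,0,0],0],[[0,0,0],0]]'
python3 go.py 438 288 226 90
```

```text
time_s: 32.83
ee_pos: [627.2, 39.1, 143.9]
tool_rot: [179.7, -0.1, 89.9]
force: [-5.7, 0.4, 25.4]
finger_gap: 0.713
grasp_force: 31.5
time_s: 33.25
ee_pos: [626.9, 39.8, 230.0]
tool_rot: [179.8, -0.0, 89.9]
force: [0.9, 0.8, -1.5]
finger_gap: 0.711
grasp_force: 29.6
time_s: 33.42
ee_pos: [625.7, 40.1, 227.2]
tool_rot: [-180.0, -0.0, 89.9]
force: [-0.6, 0.8, -3.2]
finger_gap: 0.717
grasp_force: 29.6
at [625.7  40.1 227.2] yaw 89.9 tilt [-1.7998e+02 -2.0000e-02] shift [0.4955, -0.3759, 0.0024] turn -0.0003 rows>= 7.5
```

```bash

python3 -m pendant '[[[0.065,-0.05,0],0],[[0.13,-0.1,0],0],[[0.19,-0.145,0],0],[[0.248,-0.188,0],0],[[0.248,-0.188,0],0]]'
python3 -m pendant '[[[0.065,-0.05,0],0],[[0.13,-0.1,0],0],[[0.19,-0.145,0],0],[[0.248,-0.188,0],0],[[0.248,-0.188,0],0]]'
python3 -m pendant '[[[0,0,0],0],[[0,0,0],0]]'
python3 -m pendant '[[[0,0,0.07],0],[[0,0,0.15],0],[[0,0,0.22],0],[[0,0,0.27],0],[[0,0,0.3],0]]'
python3 -m pendant '[[[0,0,0.006],0],[[0,0,0.012],0],[[0,0,0.012],0],[[0,0,0.012],0],[[0,0,0.012],0]]'
python3 go.py 438 288 64 90
```

```text
time_s: 33.83
ee_pos: [525.6, 173.8, 224.5]
tool_rot: [-179.4, -0.3, 90.7]
force: [-0.6, 0.9, -3.2]
finger_gap: 0.713
grasp_force: 29.6
time_s: 34.25
ee_pos: [431.0, 296.7, 224.9]
tool_rot: [-179.5, -0.2, 90.8]
force: [-0.3, 1.1, -3.0]
finger_gap: 0.716
grasp_force: 29.6
time_s: 34.42
ee_pos: [438.0, 287.3, 226.7]
tool_rot: [-179.9, 0.1, 89.9]
force: [0.7, -0.3, -2.6]
finger_gap: 0.716
grasp_force: 29.6
time_s: 34.83
ee_pos: [437.9, 284.9, 74.4]
tool_rot: [-179.8, 0.2, 89.7]
force: [-1.6, -0.1, -2.5]
finger_gap: 0.716
grasp_force: 29.6
time_s: 35.25
ee_pos: [439.2, 288.3, 72.8]
tool_rot: [179.9, -0.1, 89.9]
force: [-0.2, -0.8, -2.3]
finger_gap: 0.716
grasp_force: 29.6
at [439.2 288.3  72.8] yaw 89.9 tilt [ 1.7987e+02 -7.0000e-02] shift [-0.0005, -0.0025, 0.0177] turn -0.0005 rows>= 0.2
```

```bash

python3 -m pendant '[[[0,0,0.006],0],[[0,0,0.012],0],[[0,0,0.017],0],[[0,0,0.019],0],[[0,0,0.019],0]]'
python3 -m pendant '[[[0,0,0],0],[[0,0,0],0],[[0,0,0],0],[[0,0,0],0],[[0,0,0],0]]' 1
python3 -m pendant '[[[0,0,-0.06],0],[[0,0,-0.13],0],[[0,0,-0.2],0],[[0,0,-0.28],0],[[0,0,-0.35],0]]'
python3 -m pendant '[[[0,0,-0.04],0],[[0,0,-0.04],0],[[0,0,-0.04],0],[[0,0,-0.04],0]]'
python3 - <<'E'
from h import *
save("top","t13.png");save("side","s13.png")
a=load("t13.png")[0][120:320,80:420];b=load("s13.png")[0][150:330,110:400]
o=np.zeros((600,640,3),np.uint8);a=cv2.resize(a,(510,300));b=cv2.resize(b,(483,300));o[:300,:510]=a;o[300:,:483]=b;cv2.imwrite('pics/f13.png',o)
E
```

```text
time_s: 35.67
ee_pos: [438.6, 288.5, 64.6]
tool_rot: [-180.0, -0.2, 89.9]
force: [-2.6, -0.6, 16.3]
finger_gap: 0.715
grasp_force: 30.8
time_s: 36.08
ee_pos: [438.2, 288.1, 61.9]
tool_rot: [-180.0, 0.0, 89.9]
force: [0.2, 0.0, 0.5]
finger_gap: 0.987
grasp_force: 0.0
time_s: 36.5
ee_pos: [438.3, 287.9, 239.1]
tool_rot: [180.0, 0.0, 89.9]
force: [0.7, 1.4, -0.2]
finger_gap: 1.002
grasp_force: 0.0
time_s: 36.83
ee_pos: [437.3, 288.0, 255.9]
tool_rot: [-179.9, 0.1, 89.9]
force: [0.1, 0.7, -0.3]
finger_gap: 1.003
grasp_force: 0.0
```

View pics/f13.png

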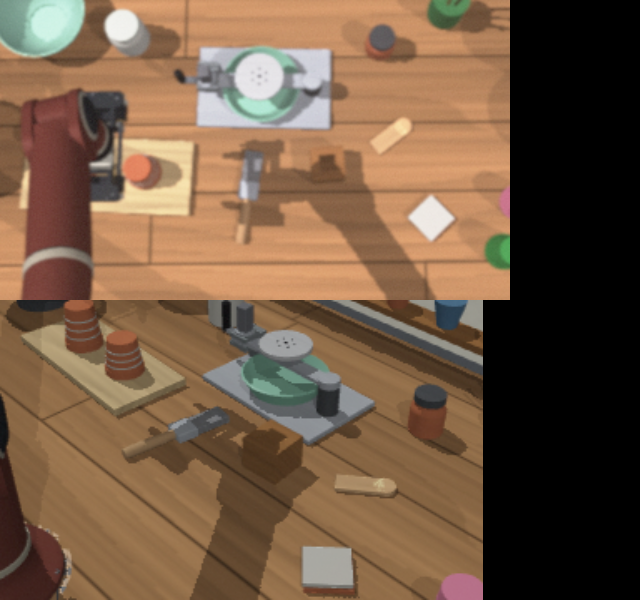

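```bash
python3 -c "
from rig import robot
print(robot.sign_off())"
```

```text
the job is handed in; nothing more can be done
None
```

I handed the job in: the arm is closed and locked with the pin, the middle and then the shortest beaker were pressed on the pad, and both stand mouth down on the drying board with the pad up; there was no tallest beaker at this start.

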